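# Load the egg steamer, lock its lid and start it

### The arm

A 6-joint arm with a two-finger parallel gripper is mounted at the origin on a cart in front of the work surface, level with it; the furniture and walls round the work are solid. World frame = base frame: x ahead of the robot, y to its left, z up, the work surface at z = 0. Lengths are in m, angles in rad, forces in N, time in s.
With the tool pointing down it reaches from about 0.25 to 0.8 m from the base axis. Payload 3.9 kg.
Tool frame: the origin (TCP) lies midway between the tips of the shut fingers; the grasp point (between the pads) lies arm.hold_point_z behind it (arm.hold_point_z is the distance from the TCP to the grasp point, in m); z points along the fingers, y is the direction in which the jaws open and shut (so a half turn about z gives the same grasp; the last joint's range is limited). The gripper opens to 85 mm and grips with 20 to 120 N. Pads are 22 mm wide; open, the fingers measure 114 mm over their backs; the gripper's body (76 mm by 85 mm) begins 54 mm behind the grasp point. The pads swing forward as they close: fully open they stand 13 mm farther back than shut.
Start: joints at [1.22, 0.26, -0.138, 1.173, 0, 1.571], TCP at [0.18, 0.493, 0.231] pointing down, gripper open.
Joint ranges: [-2.78, 2.78], [-0.83, 1.72], [-1.28, 1.37], [-1.9, 2.12], [-1.57, 1.48], [-3.14, 3.14]. Speed limits (rad/s): [2.57, 2.57, 3.14, 3.14, 3.14, 3.14].

### API

Orientations are given as a unit quaternion [x, y, z, w].
In Python, from rig import arm gives the robot as it stands. The module is installed in compiled form; this text tells all that it offers.
- The arm moves only by the tool servo_tool, never from a script. Its arguments are lists of equal length, an entry for each row: "linear": the shift along the tool's x, y, z in m, a list of three; "rot": the turn, a rotation vector about the tool's x, y, z in degrees, a list of three. A call has 1 to 20 rows; each row is the pose to reach, as a shift and turn from the pose measured when the call began, along the tool's axes at that moment; what a row does not reach only later rows make up. A row lasts 1/8 s, in which the tool goes at most 62.5 mm and 10.7 degrees, less where a joint would pass 70% of its speed; a pose out of reach is approached as far as the arm can. A call with a gripper value outside its range is refused whole. "grip" is the opening, from 0 (shut) to 1 (fully open), set as the call begins (left out, the last holds). The fingers move at their own pace and stop on an object; "force" is the grip in N (left out, the last holds). Time passes only in rows, so rows that repeat a pose let the fingers close. It gives the time, the measured TCP pose, the force and the opening at its end, in the units of the state.
- arm.read_state(): the state, without advancing time (a new reading comes with each control period).
- arm.capture(name): name is "scene" or "top" or "wrist"; returns the picture (400x640x3 uint8, red, green, blue); there is no depth.
- arm.get_calibration(name): a dict with "fovy" (degrees; the focal length in pixels is half the picture's height over the tangent of half this angle, whatever the lens; pixels are square), "cx", "cy" (the principal point, pixels), "k1" (the pictures are not rectified: a ray, as slopes to the right and down, at radius r is drawn at 1 + k1 r^2 times it, then the intrinsics apply), "cam_to_world" (4x4, takes a point from camera to world coordinates). Camera axes: x right, y down, z forward; pixel columns grow to the right and rows downward; lengths in m; the calibration is good to about 2 mm. A picture is of the moment at which its call begins: read the wrist's pose just before it. get_calibration takes no time and is no camera call; for the wrist camera it gives the pose at the moment of the call.
- arm.job_done(): hands the job in, once; it reports no verdict.
The state is a dict: "time": time; "q": joint angles; "dq": joint speeds; "joint_torque": joint torques, N m; "position": TCP position; "tool_rot": TCP orientation; "contact_force": force on the tool from outside, world axes, zero at the start; "torque": the same for the moment, N m; "gripper_width": opening from 0.0 (shut) to 1.0 (fully open).
Only numpy, scipy, OpenCV 4.12 (cv2) and the standard library are available. Lean on these libraries where they do the work, as an engineer would, in place of code of your own. Each camera call takes 0.05 s, during which the arm holds its last target.

### The job

Get the egg steamer going for breakfast: stand every egg cup upright on its steel plate, then set the clear lid on with its orange lugs in the yellow-marked slots, press it down and turn it clockwise about a quarter turn until it locks with the lugs at the green marks. Push the drip drawer fully home too, and only when the cups are in, the lid is locked and the drawer is shut press the green start button. Leave the other breakfast things where they stand.

Things in the scene. Friction and masses are not known exactly. Their poses are not given: they have to be found in the camera images.
- steamer: countertop egg steamer, fixed: white base 56 mm high, x -140..100 mm, y -100..100 mm; blue drawer in its front (-x side). Origin: on the table under the middle of the round plate; z up. On the deck, from inside: steel plate, low fence (radius 72 to 75 mm, 9 mm high), dark sprung seal ring, steel collar (inner radius 87 mm, outer 101 mm, top 74 mm above the table).
- plate (a point): centre of the steel steam plate's upper face (56 mm above the table), axes as the steamer's. Three cups fit on it side by side with their axes about 45 mm from this point.
- slot (a point): middle of one of the collar's two lug slots, at its top (74 mm up, radius 92 mm), marked yellow on the rim; the other lies opposite. Each is 32 degrees wide; slot centres at +80 and -100 degrees from the steamer's +x, anticlockwise from above. From each a channel under a lip (underside 68 mm up) runs clockwise seen from above to a stop met after about 82 degrees of turn.
- lock_mark (a point): green mark on the collar's rim, on the steamer's -x side, radius 99 mm, 74 mm up (a second lies opposite, on +x). Locked, the lid's lugs are at these marks (within 3 degrees at the stop), so its x axis lies along the steamer's x.
- seal_rest (a point): centre of the sprung seal ring, at its upper face, 67 mm above the table when free. A lid just set down rests on it, lugs 6 mm too high to turn. Pressed 7 to 10 mm down (5 N at first, 11 N at 8 mm, 13 N at the end; lid weight is part of it) the lugs pass under the lips; once turned and let go, the lid is lifted to 61 mm against the lips and friction keeps it there.
- lid: clear dome lid, 168 mm across, 0.32 kg, loose, upright on the table. Origin: centre of its underside, z up. Two like orange lugs at the underside on +x and -x (30 mm wide, 7 mm thick, to radius 94 mm), so half a turn round fits too. Dome top 60 mm up, radius 60 mm; on it a black grip bar along x, 72 mm long, 16 mm thick (across y), 60 to 94 mm up: grip it 82 mm above the origin.
- drawer (a joint): opening of the steamer's drip drawer, m: 0 = fully home, at most 0.09; grows as it slides out to the steamer's -x. Sliding friction 1 to 2 N; a sprung ball at about 6 mm open must be pushed past (about 6 N), then it holds the drawer home.
- drawer_nose (a point): middle of the flat front face of the blue pull block on the drawer's front (80 mm wide, 22 mm high, centre 26 mm above the table); moves with the drawer; axes as the steamer's: push it to +x.
- start_button (a joint): travel of the green start button, m: 0 = up, 0.006 = fully pressed (about 5 N); springs back.
- start_button_top (a point): centre of the top of the green start button (26 mm diameter) on the right front corner of the steamer's deck; pressed straight down.
- cup_a: egg cup, white with a red top, round, 45 mm wide at the top and 42 mm at the foot, 52 mm high, solid, 0.1 kg, loose; origin: centre of its underside, z up. May be absent.
- cup_b: egg cup, white with a yellow top, round, 45 mm wide at the top and 42 mm at the foot, 52 mm high, solid, 0.1 kg, loose; origin: centre of its underside, z up. May be absent.
- cup_c: egg cup, white with a blue top, round, 45 mm wide at the top and 42 mm at the foot, 52 mm high, solid, 0.1 kg, loose; origin: centre of its underside, z up. May be absent.
- bun_warmer: large steel bun warmer, fixed, not used: box 300 x 340 mm, 226 mm high, origin on the table under its middle; its front is 135 mm from the origin towards -x and a bar handle there (170 mm wide, 160 mm above the table) reaches 170 mm towards -x. Keep the arm clear of it.
- honey_jar: bystander: honey jar with black cap, 65 mm wide, 86 mm high; origin: centre of its underside; leave it alone
- apple_2: bystander: red apple, 80 mm wide, 69 mm high; origin: centre of its underside; leave it alone
Things that resemble listed ones, but are neither listed nor needed, are in the scene too. What is shaped like the cup_b but pink is not meant.

How it is judged:
On the way, in this order (a step that is already met when the one before it is completed fails the run):
1. every egg cup stands upright on the steam plate (horizontal distance between each of cup_a, cup_b, cup_c and plate below 0.055 m and z of cup_a in the frame of plate between -0.004 and 0.006 m and angle between each of cup_a, cup_b, cup_c's own z axis and vertical below 0.15 rad and z of cup_b in the frame of plate between -0.004 and 0.006 m and z of cup_c in the frame of plate between -0.004 and 0.006 m), for 0.2 s.
2. the lid is locked over the cups and the drip drawer is fully home (angle between the x axis of lid and the x axis of steamer, either way round below 0.26 rad and z of lid in the frame of plate below 0.0085 m and horizontal distance between lid and plate below 0.009 m and angle between lid's own z axis and vertical below 0.06 rad and value of joint drawer below 0.003 m), for 0.2 s.
3. the start button is pressed, with the lid locked and the drawer home (all of step 2 and value of joint start_button above 0.004 m), for 0.05 s.
At the end, for the whole second after the job is handed in: every cup upright on the plate (axis within 55 mm of its centre); lid locked: lugs within 15 degrees of the green marks, underside at most 8.5 mm above the plate, level, centred to 9 mm; drawer within 3 mm of home; button pressed last and let go; all at rest (all of step 1 and all of step 2 and linear speed of lid below 0.02 m/s and value of joint start_button below 0.002 m); the robot touches nothing.
It fails at once if a bystander (honey jar, apple) is moved more than 4 cm (distance of any of honey_jar, apple_2 from where it was at the start of the episode above 0.04 m).
It fails at once if the start button is pressed before the lid is locked and the drawer home (value of joint start_button above 0.004 m and not (angle between the x axis of lid and the x axis of steamer, either way round below 0.26 rad and z of lid in the frame of plate below 0.0085 m and horizontal distance between lid and plate below 0.009 m and angle between lid's own z axis and vertical below 0.06 rad and value of joint drawer below 0.003 m)).
Of cup_a, cup_b, cup_c only 2 to 3 are there at a start; the rules pass over those that are not, and their reading is None.
At some moment in a run one of cup_a, cup_b, cup_c may be knocked a few centimetres aside while the robot is not near it.
It also fails if it takes over 208 s, if anything falls off the work surface, if the arm or the gripper's body presses on something with over 40 N, if the wrist force passes 120 N, or if a joint passes its speed limit or range.

## Working session

There is one attempt and no reset: what is moved stays moved. The work goes in short steps, Python scripts to look and compute and a tool call to move; the robot and the scene stay as the last step left them, time stands still between calls to the robot, and variables do not carry over. Pictures are saved under pics/ and viewed, and the job is handed in when it is done.

Besides the shell and the picture viewer there is one more tool, called after "Request:" as name(argument=value, ...) on one line, values as JSON. servo_tool: Moves the arm, as the interface text tells. Its arguments: {"type":"object","properties":{"linear":{"type":"array","items":{"type":"array","items":{"type":"number"}}},"rot":{"type":"array","items":{"type":"array","items":{"type":"number"}}},"grip":{"type":"number"},"force":{"type":"number"}},"required":["linear","rot"]}

```bash
mkdir -p pics; ls; cat > h.py <<'E'
import numpy as np, cv2
from rig import arm
def cap(n,f):
    im=arm.capture(n); cv2.imwrite('pics/'+f,im[:,:,::-1]); return im
E
python3 - <<'E'
from h import *
s=arm.read_state(); print(s)
print(arm.hold_point_z)
for n in ['scene','top','wrist']:
    c=arm.get_calibration(n); print(n,c)
    cap(n,n+'0.png')
E
```

```text
pics
{'time': 0.0, 'q': array([ 1.21993739e+00,  2.60682285e-01, -1.39409575e-01,  1.17269249e+00,
        4.33398954e-06,  1.57080519e+00]), 'dq': array([-1.67748001e-04,  1.32221282e-04,  2.63891429e-04,  2.66685881e-05,
        6.81112400e-04, -4.43631101e-04]), 'joint_torque': array([ 2.15178014e-03, -4.05675960e+01,  2.53924048e+01,  1.86918204e-02,
        3.22951319e-04, -7.71786741e-07]), 'position': array([0.18020343, 0.4923602 , 0.23045049]), 'tool_rot': array([ 1.74535306e-01,  9.84650415e-01, -9.78375806e-04, -1.75614920e-04]), 'contact_force': array([ 0.18826982, -0.28007365,  0.15712766]), 'torque': array([-0.03183025,  0.07142963,  0.01276178]), 'gripper_width': 0.9946829032506129}
0.0187
scene {'fovy': 55.42896173632251, 'cx': 324.5278040776921, 'cy': 195.06588361401356, 'k1': -0.06970996517045523, 'cam_to_world': array([[ 0.87628024, -0.34719007,  0.33405388,  0.14948346],
       [-0.481602  , -0.61122886,  0.62805954, -0.73502512],
       [-0.01387267, -0.71123719, -0.70281521,  0.78605739],
       [ 0.        ,  0.        ,  0.        ,  1.        ]])}
top {'fovy': 50.21786682826165, 'cx': 316.36429905917817, 'cy': 195.32861820763463, 'k1': 0.008879209546608665, 'cam_to_world': array([[ 0.02579608, -0.98009312,  0.19685536,  0.19888342],
       [-0.99949417, -0.0289506 , -0.01316327, -0.07633788],
       [ 0.01860031, -0.19641623, -0.98034417,  1.57891745],
       [ 0.        ,  0.        ,  0.        ,  1.        ]])}
wrist {'fovy': 70.47870146473939, 'cx': 322.9228006448279, 'cy': 204.69655273493342, 'k1': -0.022132681205333446, 'cam_to_world': array([[ 0.34467869,  0.8910518 ,  0.29533589,  0.10593752],
       [ 0.93871858, -0.32650286, -0.11046855,  0.52045099],
       [-0.00200519,  0.31531344, -0.94898546,  0.37265337],
       [ 0.        ,  0.        ,  0.        ,  1.        ]])}
```

View pics/scene0.png

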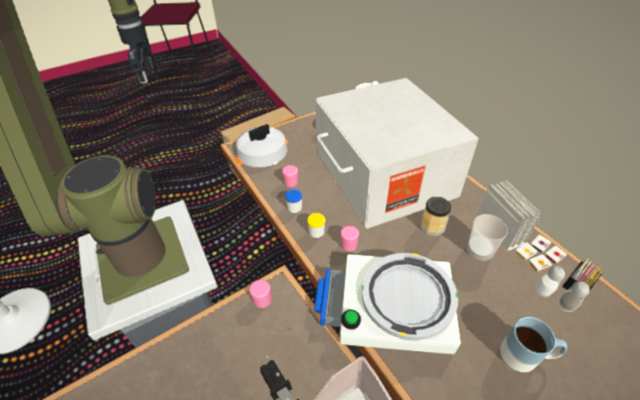

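View pics/top0.png

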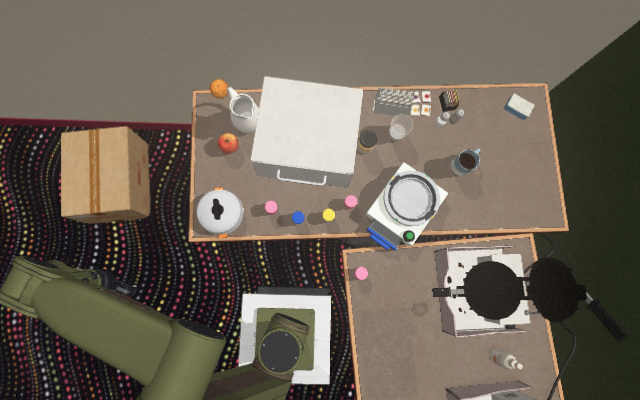

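View pics/wrist0.png

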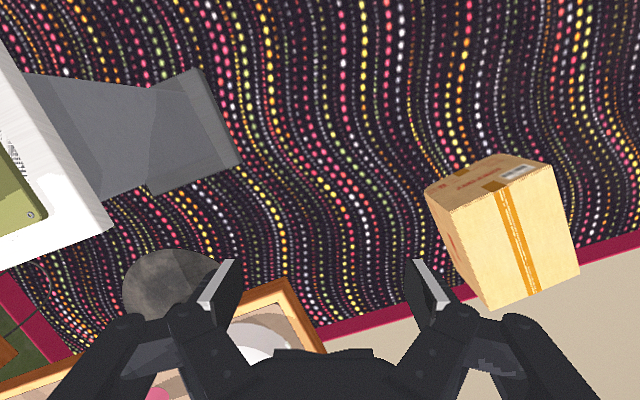

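The scene view shows blue (294,200) and yellow (317,224) cups, pink decoys, the lid (262,145) and the steamer (408,293); no red cup is visible. Next I measure.

```bash
cat >> h.py <<'E'
def ray(cal,u,v):
    f=200/np.tan(np.radians(cal['fovy']/2))
    xd,yd=(u-cal['cx'])/f,(v-cal['cy'])/f
    rd=np.hypot(xd,yd); r=rd
    for _ in range(30): r=rd/(1+cal['k1']*r*r)
    k=r/rd if rd>0 else 1
    T=cal['cam_to_world']
    return T[:3,3],T[:3,:3]@np.array([xd*k,yd*k,1])
def onz(cal,u,v,z):
    o,d=ray(cal,u,v); return o+d*(z-o[2])/d[2]
def proj(cal,p):
    T=cal['cam_to_world'];q=T[:3,:3].T@(np.array(p)-T[:3,3]);x,y=q[:2]/q[2]
    f=200/np.tan(np.radians(cal['fovy']/2));k=1+cal['k1']*(x*x+y*y)
    return f*x*k+cal['cx'],f*y*k+cal['cy']
def blobs(im,lo,hi,amin=6):
    hsv=cv2.cvtColor(np.ascontiguousarray(im),cv2.COLOR_RGB2HSV)
    m=cv2.inRange(hsv,np.array(lo),np.array(hi))
    n,l,st,ce=cv2.connectedComponentsWithStats(m)
    return [(st[i,4],ce[i].round(1).tolist(),st[i,:4].tolist()) for i in range(1,n) if st[i,4]>=amin]
RNG=dict(blue=((105,150,60),(125,255,255)),yellow=((24,150,120),(33,255,255)),orange=((8,190,150),(18,255,255)),green=((50,130,60),(80,255,255)),red=((0,190,100),(5,255,255)),red2=((174,190,90),(180,255,255)),pink=((160,90,120),(175,255,255)))
E
python3 - <<'E'
from h import *
for n in ['scene','top']:
    c=arm.get_calibration(n); im=cv2.imread('pics/%s0.png'%n)[:,:,::-1]
    for k,(lo,hi) in RNG.items():
        for a,ce,bb in blobs(im,lo,hi,3):
            if n=='top' and (ce[0]<180 or ce[0]>570 or ce[1]<75): continue
            print(n,k,a,ce,bb,'z52',onz(c,*ce,.052)[:2].round(3),'z74',onz(c,*ce,.074)[:2].round(3))
im=cv2.imread('pics/top0.png'); 
cv2.imwrite('pics/t0z.png',np.hstack([cv2.resize(im[150:260,340:460],None,fx=4,fy=4,interpolation=2),cv2.resize(im[170:250,185:265],(440,440),interpolation=2)])[:, :800] if 0 else cv2.resize(im[150:260,340:460],None,fx=5,fy=5,interpolation=2))
im=cv2.imread('pics/scene0.png');cv2.imwrite('pics/s0z.png',cv2.resize(im[230:370,300:480],None,fx=4,fy=4,interpolation=2))
E
```

```text
scene blue 154 [293.2, 195.6] [286, 190, 16, 12] z52 [ 0.423 -0.038] z74 [ 0.414 -0.059]
scene blue 463 [322.0, 296.1] [315, 269, 15, 57] z52 [ 0.343 -0.35 ] z74 [ 0.337 -0.361]
scene yellow 4 [405.8, 180.0] [405, 179, 2, 3] z52 [ 0.73 -0.14] z74 [ 0.712 -0.158]
scene yellow 5 [407.4, 191.2] [407, 190, 2, 3] z52 [ 0.705 -0.179] z74 [ 0.689 -0.196]
scene yellow 207 [315.9, 220.0] [308, 213, 17, 15] z52 [ 0.435 -0.148] z74 [ 0.427 -0.166]
scene yellow 5 [415.2, 254.4] [414, 254, 3, 2] z52 [ 0.589 -0.361] z74 [ 0.576 -0.372]
scene yellow 4 [16.0, 258.8] [15, 258, 3, 2] z52 [-0.28   0.103] z74 [-0.267  0.078]
scene yellow 41 [591.3, 279.0] [587, 271, 10, 14] z52 [ 0.899 -0.621] z74 [ 0.876 -0.625]
scene yellow 8 [402.5, 333.5] [401, 333, 4, 2] z52 [ 0.444 -0.505] z74 [ 0.435 -0.512]
scene yellow 7 [5.4, 359.9] [4, 359, 4, 3] z52 [-0.295 -0.176] z74 [-0.282 -0.193]
scene orange 19 [238.2, 160.6] [236, 158, 6, 6] z52 [0.341 0.182] z74 [0.336 0.155]
scene orange 206 [404.3, 187.0] [393, 177, 24, 21] z52 [ 0.708 -0.161] z74 [ 0.691 -0.178]
scene orange 6 [541.0, 262.0] [540, 261, 3, 3] z52 [
[... 6330 characters left out ...]
.7] [205, 276, 3, 3] z52 [0.204 0.281] z74 [0.204 0.276]
top pink 4 [222.8, 278.0] [222, 277, 2, 3] z52 [0.201 0.223] z74 [0.201 0.218]
top pink 3 [182.0, 279.0] [182, 278, 1, 3] z52 [0.194 0.364] z74 [0.194 0.358]
top pink 4 [206.5, 283.5] [206, 283, 2, 2] z52 [0.181 0.278] z74 [0.181 0.273]
top pink 7 [181.0, 286.3] [180, 285, 3, 3] z52 [0.169 0.365] z74 [0.17  0.359]
top pink 7 [206.0, 290.0] [205, 289, 3, 3] z52 [0.159 0.278] z74 [0.159 0.273]
top pink 7 [237.1, 360.6] [236, 359, 3, 4] z52 [-0.07   0.156] z74 [-0.066  0.152]
top pink 8 [352.5, 385.5] [352, 384, 2, 4] z52 [-0.14  -0.235] z74 [-0.136 -0.232]
top pink 4 [291.2, 390.0] [291, 389, 2, 3] z52 [-0.159 -0.03 ] z74 [-0.154 -0.031]
```

View pics/t0z.png

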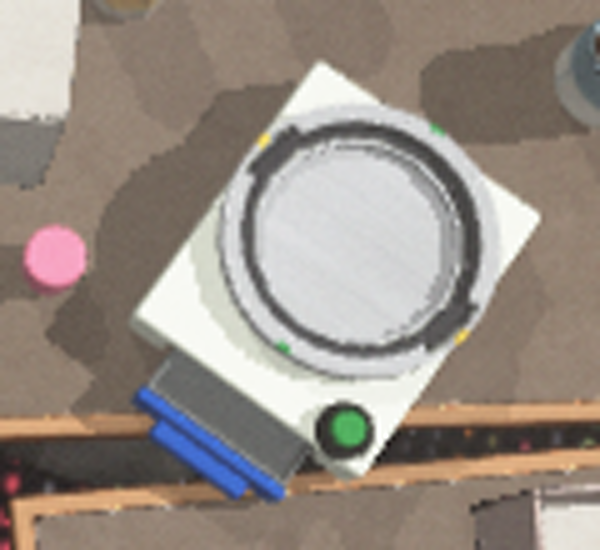

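View pics/s0z.png

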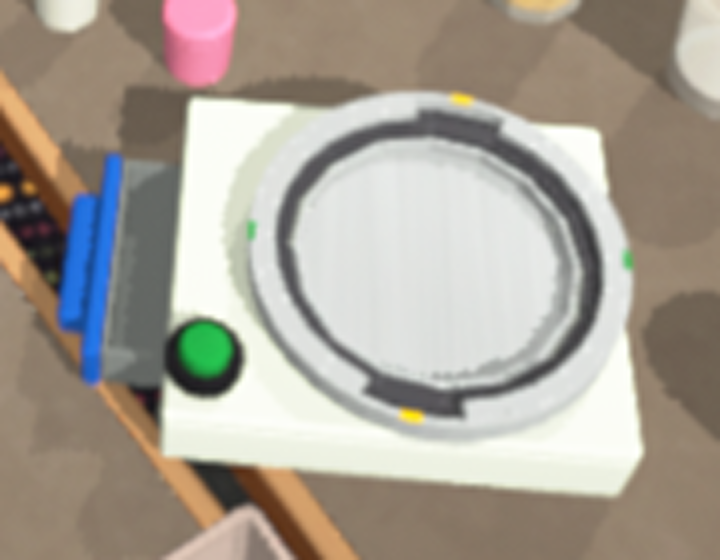

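```bash
python3 - <<'E'
from h import *
ct=arm.get_calibration('top');cs=arm.get_calibration('scene')
T={'y1':(264,141),'y2':(461,338),'gf':(438,129),'gn':(282,348)}
S={'y1':(461,98),'y2':(412,415),'gn':(251,230),'gf':(629,260)}
P={}
for k in T:
    a=onz(ct,340+(T[k][0]-2)/5,150+(T[k][1]-2)/5,.074);b=onz(cs,300+(S[k][0]-1.5)/4,230+(S[k][1]-1.5)/4,.074)
    P[k]=(a+b)/2; print(k,a.round(4),b.round(4))
c=sum(P.values())/4; print('centre',c)
d=P['gf']-P['gn'];print('yaw g',np.degrees(np.arctan2(d[1],d[0])),np.linalg.norm(d))
d=P['y1']-P['y2'];print('yaw y-80',np.degrees(np.arctan2(d[1],d[0]))-80,np.linalg.norm(d))
im=cv2.imread('pics/top0.png');cv2.imwrite('pics/t0l.png',cv2.resize(im[170:250,180:270],None,fx=6,fy=6,interpolation=2))
im=cv2.imread('pics/scene0.png');cv2.imwrite('pics/s0l.png',cv2.resize(im[110:230,220:360],None,fx=5,fy=5,interpolation=2))
E
```

```text
y1 [ 0.5743 -0.3714  0.074 ] [ 0.5756 -0.371   0.074 ]
y2 [ 0.4335 -0.5113  0.074 ] [ 0.4354 -0.5119  0.074 ]
gf [ 0.5871 -0.4987  0.074 ] [ 0.5871 -0.4996  0.074 ]
gn [ 0.4226 -0.3829  0.074 ] [ 0.4233 -0.3847  0.074 ]
centre [ 0.5048611  -0.44143963  0.074     ]
yaw g -35.098116177438875 0.20063282386893594
yaw y-80 -35.02503237296232 0.1986343400607978
```

View pics/t0l.png

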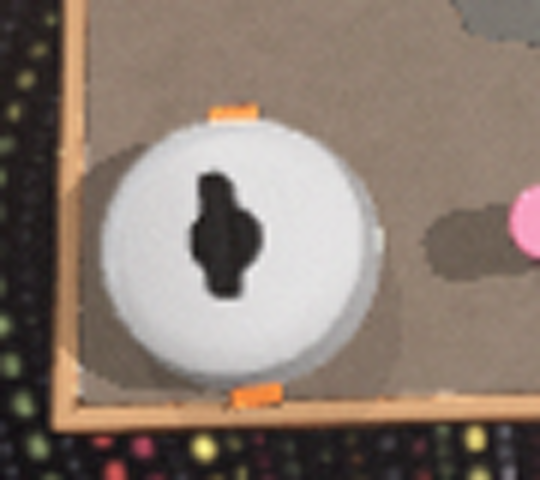

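View pics/s0l.png

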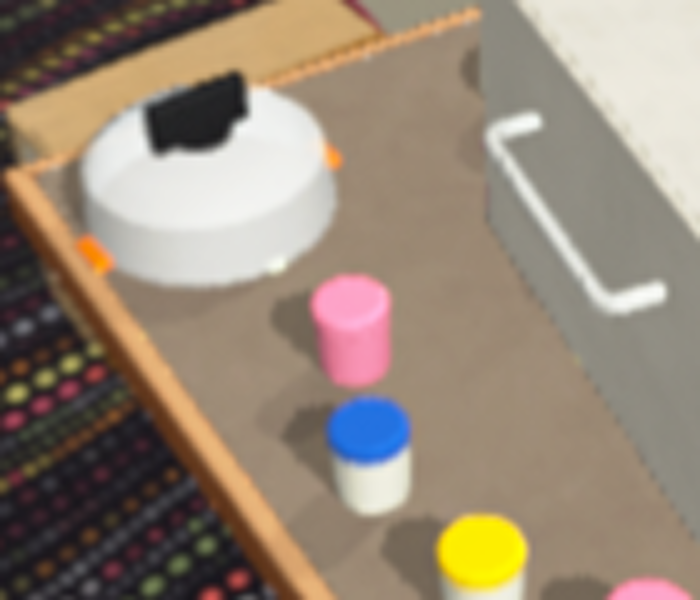

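```bash
cat >> h.py <<'E'
from scipy.spatial.transform import Rotation as R
def down(yawdeg):
    # tool z down, tool x heading yawdeg in world xy
    a=np.radians(yawdeg); x=np.array([np.cos(a),np.sin(a),0]); z=np.array([0,0,-1.]); return R.from_matrix(np.c_[x,np.cross(z,x),z])
def goto(p,yaw,s=None):
    s=s or arm.read_state(); r0=R.from_quat(s['tool_rot'])
    lin=r0.inv().apply(np.array(p)-s['position']); rot=(r0.inv()*down(yaw)).as_rotvec(degrees=True)
    n=max(np.linalg.norm(lin)/.0625,np.linalg.norm(rot)/10.7)
    print('lin',lin.round(4).tolist(),'rot',rot.round(2).tolist(),'minrows',round(n,1),'pos',s['position'].round(4),'t',s['time'])
E
python3 - <<'E'
from h import *
ct=arm.get_calibration('top');cs=arm.get_calibration('scene')
for p in [(279,173),(278,182),(324,184),(326,176)]: print('handle',onz(ct,*p,.16).round(3))
for p in [(254,172),(350,186),(258,77),(362,88)]: print('box',onz(ct,*p,.226).round(3))
A=[];
for p in [(234,107),(257,403),(234,120),(257,385)]: print('lug',onz(ct,180+p[0]/6-.4,170+p[1]/6-.4,.007).round(4))
for p in [(96,257),(332,155)]: print('lugs scene',onz(cs,220+p[0]/5-.4,110+p[1]/5-.4,.005).round(4))
for p in [(215,175),(225,297)]: print('bar',onz(ct,180+p[0]/6-.4,170+p[1]/6-.4,.094).round(4))
for p in [(128,75),(243,75),(145,88)]: pass
goto((.425,-.034,.20),180)
E
```

```text
handle [0.558 0.034 0.16 ]
handle [0.526 0.036 0.16 ]
handle [ 0.524 -0.12   0.16 ]
handle [ 0.552 -0.127  0.16 ]
box [0.542 0.111 0.226]
box [ 0.505 -0.203  0.226]
box [0.876 0.115 0.226]
box [ 0.848 -0.24   0.226]
lug [0.5339 0.2701 0.007 ]
lug [0.3494 0.2431 0.007 ]
lug [0.5256 0.2696 0.007 ]
lug [0.3604 0.2438 0.007 ]
lugs scene [0.3548 0.2378 0.005 ]
lugs scene [0.5338 0.2612 0.005 ]
bar [0.4742 0.2592 0.094 ]
bar [0.4022 0.2482 0.094 ]
lin [-0.4108, -0.4103, 0.0313] rot [-0.08, -0.01, -20.1] minrows 9.3 pos [0.1802 0.4925 0.2307] t 0.15
```

Request:
servo_tool(linear=[[-0.21, -0.2, 0.01], [-0.41, -0.41, 0.031], [-0.41, -0.41, 0.031], [-0.41, -0.41, 0.031], [-0.41, -0.41, 0.031], [-0.41, -0.41, 0.031], [-0.41, -0.41, 0.031], [-0.41, -0.41, 0.031], [-0.41, -0.41, 0.031], [-0.41, -0.41, 0.031], [-0.41, -0.41, 0.031], [-0.41, -0.41, 0.031], [-0.41, -0.41, 0.031]], rot=[[0, 0, -10], [0, 0, -20], [0, 0, -20], [0, 0, -20], [0, 0, -20], [0, 0, -20], [0, 0, -20], [0, 0, -20], [0, 0, -20], [0, 0, -20], [0, 0, -20], [0, 0, -20], [0, 0, -20]], grip=0.85)

```text
time: 1.78
position: [0.4238, -0.0324, 0.2003]
tool_rot: [-0.0, 1.0, -0.001, -0.0]
contact_force: [0.2, 0.1, 0.0]
gripper_width: 0.848
```

```bash
python3 - <<'E'
from h import *
c=arm.get_calibration('wrist'); im=cap('wrist','w1.png')
for k in ['blue','yellow']:
    for a,ce,bb in blobs(im,*RNG[k],60): print(k,a,ce,bb,onz(c,*ce,.05).round(4))
goto((.425,-.034,.03),180)
E
```

```text
blue 3442 [51.7, 125.7] [0, 90, 112, 75] [ 0.3566 -0.3091  0.05  ]
blue 1352 [322.9, 190.1] [302, 170, 42, 41] [ 0.4251 -0.0328  0.05  ]
yellow 1324 [222.4, 201.0] [202, 181, 43, 41] [ 0.4372 -0.1421  0.05  ]
lin [-0.0012, -0.0014, 0.1704] rot [-0.07, -0.03, 0.01] minrows 2.7 pos [ 0.4239 -0.0324  0.2004] t 1.825
```

View pics/w1.png

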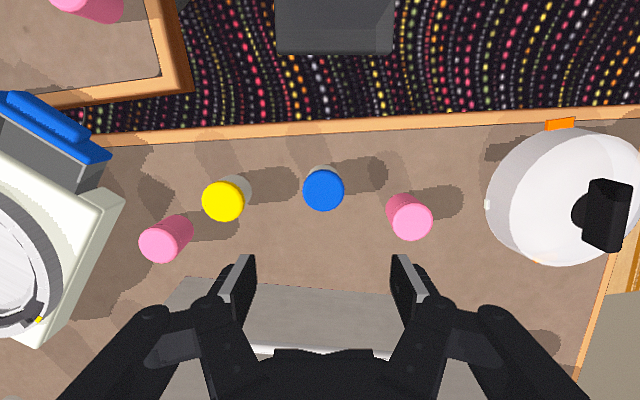

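Cups blue (323,190) and yellow (222,201) are upright. Descend on blue.

Request:
servo_tool(linear=[[-0.001, -0.001, 0.06], [-0.001, -0.001, 0.12], [-0.001, -0.001, 0.15], [-0.001, -0.001, 0.178], [-0.001, -0.001, 0.178], [-0.001, -0.001, 0.178]], rot=[[0, 0, 0], [0, 0, 0], [0, 0, 0], [0, 0, 0], [0, 0, 0], [0, 0, 0]])

```text
time: 2.58
position: [0.4255, -0.0332, 0.0233]
tool_rot: [-0.001, 1.0, -0.001, 0.0]
contact_force: [0.2, -0.4, -0.3]
gripper_width: 0.851
```

Request:
servo_tool(linear=[[0, 0, 0], [0, 0, 0], [0, 0, 0], [0, 0, 0], [0, 0, 0]], rot=[[0, 0, 0], [0, 0, 0], [0, 0, 0], [0, 0, 0], [0, 0, 0]], grip=0.3, force=40)

```text
time: 3.2
position: [0.4268, -0.0331, 0.0248]
tool_rot: [-0.001, 1.0, -0.001, 0.002]
contact_force: [-1.2, 1.5, 6.0]
gripper_width: 0.515
```

```bash
python3 - <<'E'
from h import *
C=np.array([.505,-.4415]); 
# line of cups along tool x dir; tool x heading toward robot yaw=140 => cups at C +-40mm along heading 140
goto((.425,-.034,.2),180)
for yaw in (140,):
    d=.040*np.array([np.cos(np.radians(yaw)),np.sin(np.radians(yaw))])
    print('far',C-d,'near',C+d); goto((*(C-d),.2),yaw)
E
```

```text
lin [0.0012, -0.001, -0.1753] rot [-0.06, 0.21, 0.07] minrows 2.8 pos [ 0.4268 -0.0331  0.0248] t 3.2
far [ 0.53564178 -0.4672115 ] near [ 0.47435822 -0.4157885 ]
lin [-0.1089, -0.4344, -0.1744] rot [0.02, 0.22, 40.07] minrows 7.7 pos [ 0.4268 -0.0331  0.0248] t 3.2
```

Request:
servo_tool(linear=[[0, 0, -0.06], [0, 0, -0.12], [0, 0, -0.15], [0, 0, -0.17], [-0.01, -0.05, -0.175], [-0.02, -0.1, -0.175], [-0.035, -0.15, -0.175], [-0.05, -0.2, -0.175], [-0.065, -0.25, -0.175], [-0.08, -0.3, -0.175], [-0.09, -0.35, -0.175], [-0.1, -0.4, -0.175], [-0.109, -0.434, -0.174], [-0.109, -0.434, -0.174], [-0.109, -0.434, -0.174], [-0.109, -0.434, -0.174]], rot=[[0, 0, 0], [0, 0, 0], [0, 0, 0], [0, 0, 0], [0, 0, 5], [0, 0, 10], [0, 0, 15], [0, 0, 20], [0, 0, 25], [0, 0, 30], [0, 0, 35], [0, 0, 40], [0, 0, 40], [0, 0, 40], [0, 0, 40], [0, 0, 40]])

```text
time: 5.2
position: [0.5356, -0.4656, 0.2001]
tool_rot: [0.341, 0.94, 0.0, 0.002]
contact_force: [-0.3, 0.7, -1.4]
gripper_width: 0.513
```

```bash
python3 - <<'E'
from h import *
cap('wrist','w2.png')
goto((.5356,-.4672,.08),140)
E
```

```text
lin [-0.0004, -0.0015, 0.1203] rot [0.1, 0.2, 0.14] minrows 1.9 pos [ 0.5358 -0.4657  0.2003] t 5.25
```

View pics/w2.png

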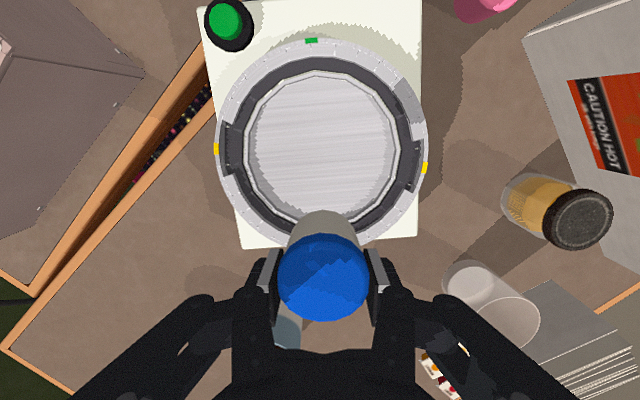

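Blue is held (322,278) beyond the plate centre as planned. Lower.

Request:
servo_tool(linear=[[0, -0.002, 0.04], [0, -0.002, 0.08], [0, -0.002, 0.105], [0, -0.002, 0.112], [0, -0.002, 0.118], [0, -0.002, 0.121], [0, -0.002, 0.121]], rot=[[0, 0, 0], [0, 0, 0], [0, 0, 0], [0, 0, 0], [0, 0, 0], [0, 0, 0], [0, 0, 0]])

```text
time: 6.12
position: [0.5357, -0.4678, 0.0809]
tool_rot: [0.341, 0.94, -0.0, 0.003]
contact_force: [0.6, 1.3, 3.2]
gripper_width: 0.513
```

Contact with the plate (3 N rise). Release gently.

Request:
servo_tool(linear=[[0, 0, 0], [0, 0, 0], [0, 0, 0], [0, 0, -0.02], [0, 0, -0.06], [0, 0, -0.12], [0, 0, -0.12]], rot=[[0, 0, 0], [0, 0, 0], [0, 0, 0], [0, 0, 0], [0, 0, 0], [0, 0, 0], [0, 0, 0]], grip=0.8)

```text
time: 7.0
position: [0.5377, -0.4699, 0.2075]
tool_rot: [0.341, 0.94, -0.002, 0.009]
contact_force: [1.2, -0.3, 0.0]
gripper_width: 0.8
```

```bash
python3 - <<'E'
from h import *
c=arm.get_calibration('wrist'); im=cap('wrist','w3.png')
for a,ce,bb in blobs(im,*RNG['blue'],60): print(a,ce,bb,onz(c,*ce,.106).round(4))
c=arm.get_calibration('scene'); im=cap('scene','s3.png')
for k in ['blue','yellow']:
    for a,ce,bb in blobs(im,*RNG[k],60): print(k,a,ce,bb,onz(c,*ce,.05).round(4))
goto((.437,-.142,.20),180)
E
```

```text
1926 [323.2, 196.2] [299, 172, 49, 50] [ 0.5347 -0.4657  0.106 ]
blue 463 [322.0, 296.1] [315, 269, 15, 57] [ 0.3438 -0.3488  0.05  ]
blue 335 [430.1, 286.8] [420, 277, 21, 20] [ 0.5636 -0.4468  0.05  ]
yellow 203 [315.8, 220.0] [308, 213, 17, 15] [ 0.4356 -0.1464  0.05  ]
lin [0.2844, 0.1871, -0.0002] rot [-0.06, 0.48, -39.86] minrows 5.4 pos [ 0.5354 -0.4679  0.2018] t 7.1
```

View pics/w3.png

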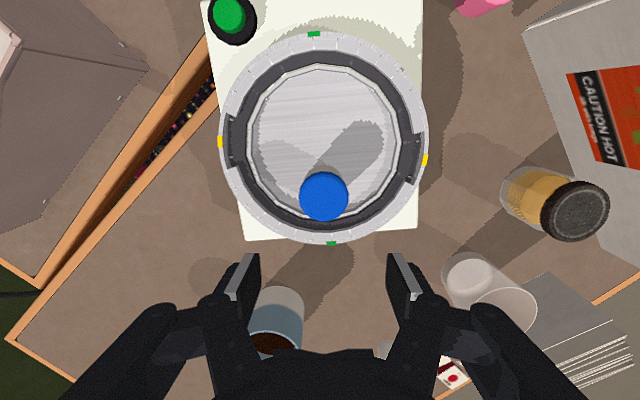

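View pics/s3.png

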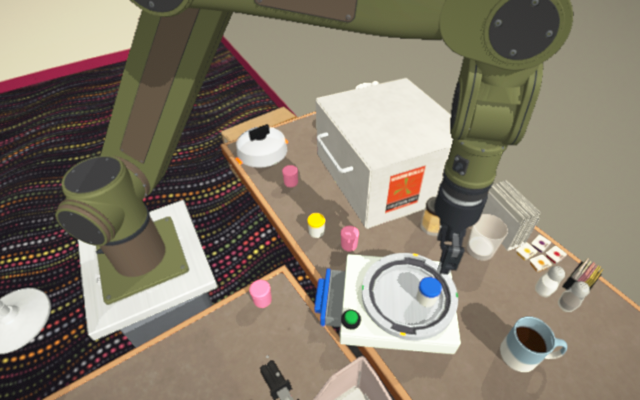

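Blue stands on the plate (323,196 in wrist view); yellow unmoved.

Request:
servo_tool(linear=[[0.05, 0.033, 0], [0.1, 0.066, 0], [0.15, 0.1, 0], [0.2, 0.133, 0], [0.25, 0.165, 0], [0.284, 0.187, 0], [0.284, 0.187, 0], [0.284, 0.187, 0], [0.284, 0.187, 0.06], [0.284, 0.187, 0.06]], rot=[[0, 0, -7], [0, 0, -14], [0, 0, -21], [0, 0, -28], [0, 0, -35], [0, 0, -40], [0, 0, -40], [0, 0, -40], [0, 0, -40], [0, 0, -40]])

```text
time: 8.35
position: [0.4335, -0.1422, 0.1357]
tool_rot: [-0.0, 1.0, -0.0, -0.001]
contact_force: [-0.7, -0.2, 0.5]
gripper_width: 0.797
```

```bash
python3 - <<'E'
from h import *
c=arm.get_calibration('wrist'); im=cap('wrist','w4.png')
for k in ['blue','yellow']:
  for a,ce,bb in blobs(im,*RNG[k],60): print(k,a,ce,bb,onz(c,*ce,.05).round(4))
goto((.437,-.142,.0233),180)
E
```

```text
blue 5707 [94.7, 112.2] [7, 68, 167, 99] [ 0.3538 -0.32    0.05  ]
yellow 2047 [321.9, 213.5] [296, 188, 53, 51] [ 0.4376 -0.1433  0.05  ]
lin [-0.0009, 0.0011, 0.1148] rot [-0.13, 0.12, 0.04] minrows 1.8 pos [ 0.4359 -0.1428  0.1381] t 8.4
```

Request:
servo_tool(linear=[[-0.0015, 0, 0.05], [-0.0015, 0, 0.09], [-0.0015, 0, 0.115], [-0.0015, 0, 0.115], [-0.0015, 0, 0.115]], rot=[[0, 0, 0], [0, 0, 0], [0, 0, 0], [0, 0, 0], [0, 0, 0]])

```text
time: 9.02
position: [0.4398, -0.1441, 0.0248]
tool_rot: [-0.0, 1.0, -0.002, 0.003]
contact_force: [0.6, 0.3, -0.0]
gripper_width: 0.801
```

Request:
servo_tool(linear=[[0, 0, 0], [0, 0, 0], [0, 0, 0], [0, 0, 0], [0, 0, 0]], rot=[[0, 0, 0], [0, 0, 0], [0, 0, 0], [0, 0, 0], [0, 0, 0]], grip=0.3, force=40)

```text
time: 9.65
position: [0.4418, -0.1448, 0.0269]
tool_rot: [-0.0, 1.0, -0.002, 0.005]
contact_force: [-1.7, 0.3, 7.1]
gripper_width: 0.514
```

```bash
python3 - <<'E'
from h import *
goto((.4744,-.4158,.2),140)
E
```

```text
lin [-0.0342, -0.2718, -0.1715] rot [-0.07, 0.62, 40.0] minrows 5.2 pos [ 0.4418 -0.1448  0.0269] t 9.65
```

Request:
servo_tool(linear=[[0, 0, -0.06], [0, 0, -0.12], [0, 0, -0.15], [0, -0.01, -0.17], [-0.005, -0.05, -0.172], [-0.012, -0.1, -0.172], [-0.02, -0.15, -0.172], [-0.027, -0.2, -0.172], [-0.034, -0.25, -0.172], [-0.037, -0.274, -0.172], [-0.037, -0.274, -0.172], [-0.037, -0.274, -0.172], [-0.037, -0.274, -0.172]], rot=[[0, 0.6, 0], [0, 0.6, 0], [0, 0.6, 0], [0, 0.6, 0], [0, 0.6, 7], [0, 0.6, 14], [0, 0.6, 21], [0, 0.6, 28], [0, 0.6, 35], [0, 0.6, 40], [0, 0.6, 40], [0, 0.6, 40], [0, 0.6, 40]])

```text
time: 11.28
position: [0.4771, -0.4168, 0.2009]
tool_rot: [0.341, 0.94, -0.0, 0.0]
contact_force: [-0.5, -0.1, -1.1]
gripper_width: 0.513
```

```bash
python3 - <<'E'
from h import *
c=arm.get_calibration('wrist'); im=cap('wrist','w5.png')
goto((.4774,-.4184,.083),140)
E
```

```text
lin [-0.0011, -0.001, 0.1179] rot [-0.05, 0.03, 0.09] minrows 1.9 pos [ 0.4772 -0.4168  0.2009] t 11.325
```

View pics/w5.png

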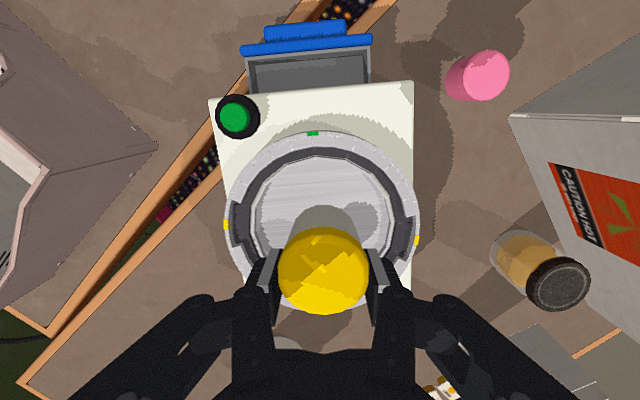

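Request:
servo_tool(linear=[[-0.001, -0.001, 0.04], [-0.001, -0.001, 0.08], [-0.001, -0.001, 0.103], [-0.001, -0.001, 0.11], [-0.001, -0.001, 0.116], [-0.001, -0.001, 0.119], [-0.001, -0.001, 0.119]], rot=[[0, 0, 0], [0, 0, 0], [0, 0, 0], [0, 0, 0], [0, 0, 0], [0, 0, 0], [0, 0, 0]])

```text
time: 12.2
position: [0.4779, -0.4189, 0.083]
tool_rot: [0.341, 0.94, -0.001, 0.001]
contact_force: [-0.1, 1.0, 0.4]
gripper_width: 0.513
```

Request:
servo_tool(linear=[[0, 0, 0.0015], [0, 0, 0.0025], [0, 0, 0.0025]], rot=[[0, 0, 0], [0, 0, 0], [0, 0, 0]])

```text
time: 12.58
position: [0.478, -0.4188, 0.0829]
tool_rot: [0.341, 0.94, -0.001, 0.002]
contact_force: [-3.1, 2.7, 10.8]
gripper_width: 0.515
```

Request:
servo_tool(linear=[[0, 0, -0.001], [0, 0, -0.001], [0, 0, -0.001], [0, 0, -0.02], [0, 0, -0.06], [0, 0, -0.12], [0, 0, -0.15], [0, 0, -0.15]], rot=[[0, 0, 0], [0, 0, 0], [0, 0, 0], [0, 0, 0], [0, 0, 0], [0, 0, 0], [0, 0, 0], [0, 0, 0]], grip=0.8)

```text
time: 13.58
position: [0.4791, -0.4197, 0.236]
tool_rot: [0.341, 0.94, -0.002, 0.005]
contact_force: [-0.3, -0.3, -1.0]
gripper_width: 0.798
```

```bash
python3 - <<'E'
from h import *
c=arm.get_calibration('wrist'); im=cap('wrist','w6.png')
for k in ['blue','yellow','green']:
  for a,ce,bb in blobs(im,*RNG[k],15): print(k,a,ce,bb,onz(c,*ce,.106).round(4),onz(c,*ce,.074).round(4))
E
```

```text
blue 2402 [308.1, 39.9] [249, 22, 120, 35] [ 0.3673 -0.3414  0.106 ] [ 0.3614 -0.3384  0.074 ]
blue 1309 [322.6, 256.2] [302, 236, 42, 41] [ 0.5338 -0.465   0.106 ] [ 0.5475 -0.4766  0.074 ]
yellow 1504 [322.9, 187.8] [301, 165, 44, 45] [ 0.4753 -0.4155  0.106 ] [ 0.4821 -0.4213  0.074 ]
yellow 31 [235.9, 207.9] [234, 204, 5, 9] [ 0.4346 -0.4971  0.106 ] [ 0.4366 -0.5125  0.074 ]
yellow 29 [407.8, 222.4] [406, 219, 5, 8] [ 0.5603 -0.3719  0.106 ] [ 0.5771 -0.3725  0.074 ]
green 564 [244.8, 111.2] [232, 98, 27, 27] [ 0.3738 -0.4236  0.106 ] [ 0.3687 -0.4303  0.074 ]
green 35 [314.7, 125.7] [310, 124, 10, 4] [ 0.4247 -0.383   0.106 ] [ 0.4256 -0.3849  0.074 ]
green 18 [329.1, 288.6] [326, 287, 8, 4] [ 0.5702 -0.486   0.106 ] [ 0.5882 -0.5     0.074 ]
```

View pics/w6.png

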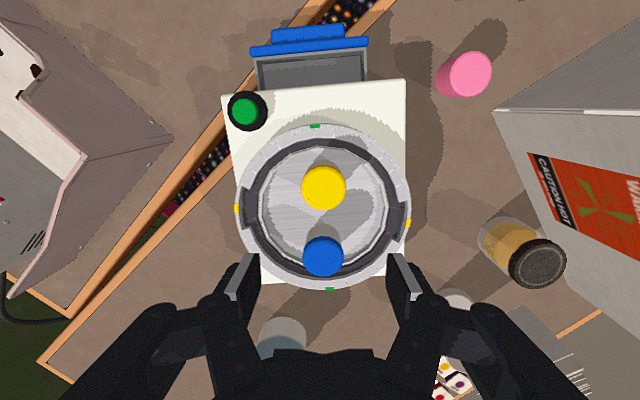

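```bash
python3 - <<'E'
from h import *
im=cv2.imread('pics/top0.png');cv2.imwrite('pics/t0b.png',cv2.resize(im[70:300,185:585],None,fx=2,fy=2,interpolation=2))
hsv=cv2.cvtColor(im,cv2.COLOR_BGR2HSV)
m=((hsv[...,0]<8)|(hsv[...,0]>172))&(hsv[...,1]>150)&(hsv[...,2]>70);m=m.astype(np.uint8);m[:,:185]=0
n,l,st,ce=cv2.connectedComponentsWithStats(m)
for i in range(1,n):
    if st[i,4]>8: print(st[i],ce[i])
E
```

```text
[218 137  20  15 164] [226.25609756 144.92073171]
[219 263   3   4   9] [220.11111111 264.66666667]
[221 270   3   4   9] [221.77777778 271.66666667]
```

View pics/t0b.png

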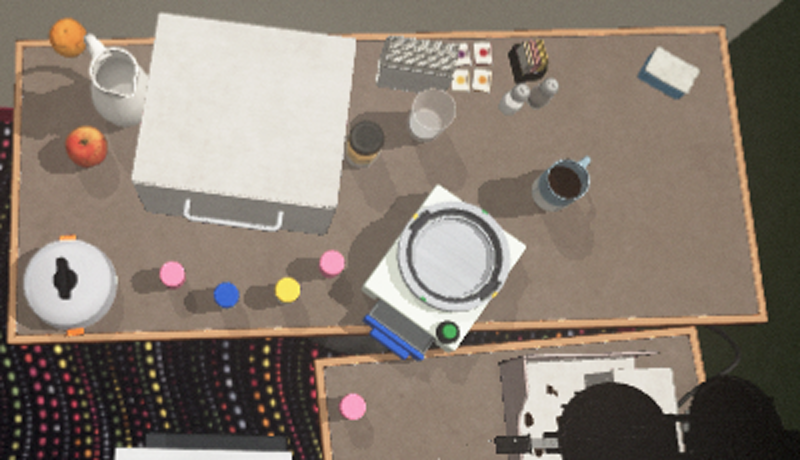

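```bash
python3 - <<'E'
from h import *
ct=arm.get_calibration('top');cs=arm.get_calibration('scene')
C=np.array([.5055,-.442]);a=np.radians(-35.05);Rm=np.array([[np.cos(a),np.sin(a)],[-np.sin(a),np.cos(a)]])
def st(p): return (Rm@(p[:2]-C)).round(4)
for p in [(152,432),(238,498),(135,398),(280,498)]: print('top nose',st(onz(ct,340+p[0]/5-.4,150+p[1]/5-.4,.037)))
for p in [(75,197),(62,325),(88,197),(80,325)]: print('scene',st(onz(cs,300+p[0]/4-.4,230+p[1]/4-.4,.037)))
for p in [(350,430)]: print('btn',st(onz(ct,340+p[0]/5-.4,150+p[1]/5-.4,.07)))
for p in [(206,345)]: print('btn',st(onz(cs,300+p[0]/4-.4,230+p[1]/4-.4,.07)))
def w(x,y): return C+Rm.T@np.array([x,y])
for x in (-.25,-.29,-.3): print(x,w(x,0))
E
```

```text
top nose [-0.2001  0.0389]
top nose [-0.202  -0.0384]
top nose [-0.1873  0.063 ]
top nose [-0.1839 -0.0627]
scene [-0.2004  0.0346]
scene [-0.1977 -0.0462]
scene [-0.193   0.0354]
scene [-0.1881 -0.0452]
btn [-0.1204 -0.0716]
btn [-0.1201 -0.0675]
-0.25 [ 0.3008372  -0.29842723]
-0.29 [ 0.26809115 -0.27545559]
-0.3 [ 0.25990464 -0.26971268]
```

```bash
python3 - <<'E'
from h import *
goto((.309,-.304,.236),144.95);goto((.309,-.304,.022),144.95)
E
```

```text
lin [0.2034, -0.0204, -0.0036] rot [-0.07, 0.36, -4.86] minrows 3.3 pos [ 0.4781 -0.4188  0.2337] t 13.625
lin [0.2047, -0.0202, 0.2104] rot [-0.07, 0.36, -4.86] minrows 4.7 pos [ 0.4781 -0.4188  0.2337] t 13.625
```

Request:
servo_tool(linear=[[0.05, -0.005, 0], [0.1, -0.01, 0], [0.15, -0.015, 0], [0.204, -0.02, 0], [0.204, -0.02, 0], [0.204, -0.02, 0.05], [0.204, -0.02, 0.1], [0.204, -0.02, 0.15], [0.204, -0.02, 0.19], [0.204, -0.02, 0.21], [0.204, -0.02, 0.21], [0.204, -0.02, 0.21]], rot=[[0, 0.3, -1], [0, 0.3, -2], [0, 0.3, -4], [0, 0.3, -4.9], [0, 0.3, -4.9], [0, 0.3, -4.9], [0, 0.3, -4.9], [0, 0.3, -4.9], [0, 0.3, -4.9], [0, 0.3, -4.9], [0, 0.3, -4.9], [0, 0.3, -4.9]], grip=0)

```text
time: 15.12
position: [0.3102, -0.3047, 0.0224]
tool_rot: [0.301, 0.954, -0.001, 0.0]
contact_force: [-0.3, -0.4, 0.2]
gripper_width: 0.002
```

```bash
python3 - <<'E'
from h import *
cap('scene','s7.png'); goto((.367,-.345,.022),144.95)
E
```

```text
lin [-0.0692, -0.0003, 0.0011] rot [-0.08, 0.13, 0.04] minrows 1.1 pos [ 0.3105 -0.305   0.0229] t 15.175
```

View pics/s7.png

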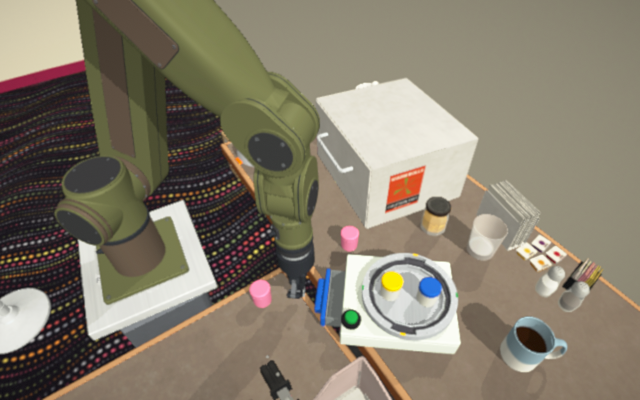

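The gripper is in front of the drawer (298,285). Push.

Request:
servo_tool(linear=[[-0.02, 0, 0], [-0.028, 0, 0], [-0.034, 0, 0], [-0.04, 0, 0], [-0.046, 0, 0], [-0.052, 0, 0], [-0.058, 0, 0]], rot=[[0, 0, 0], [0, 0, 0], [0, 0, 0], [0, 0, 0], [0, 0, 0], [0, 0, 0], [0, 0, 0]])

```text
time: 16.05
position: [0.3581, -0.3384, 0.023]
tool_rot: [0.301, 0.954, -0.001, 0.001]
contact_force: [-3.6, 2.5, 2.6]
gripper_width: -0.003
```

Request:
servo_tool(linear=[[-0.004, 0, 0], [-0.008, 0, 0], [-0.01, 0, 0]], rot=[[0, 0, 0], [0, 0, 0], [0, 0, 0]])

```text
time: 16.42
position: [0.3643, -0.3425, 0.0223]
tool_rot: [0.301, 0.954, -0.0, -0.002]
contact_force: [-2.8, 1.1, -1.3]
gripper_width: 0.0
```

Request:
servo_tool(linear=[[-0.004, 0, 0], [-0.008, 0, 0], [-0.01, 0, 0]], rot=[[0, 0, 0], [0, 0, 0], [0, 0, 0]])

```text
time: 16.8
position: [0.3682, -0.345, 0.0216]
tool_rot: [0.301, 0.954, 0.001, -0.007]
contact_force: [-10.9, 7.6, 10.6]
gripper_width: -0.001
```

Request:
servo_tool(linear=[[-0.006, 0, 0], [-0.01, 0, 0], [-0.01, 0, 0], [-0.01, 0, 0]], rot=[[0, 0, 0], [0, 0, 0], [0, 0, 0], [0, 0, 0]])

```text
time: 17.3
position: [0.3682, -0.3447, 0.0202]
tool_rot: [0.301, 0.953, 0.004, -0.015]
contact_force: [-16.4, 10.2, 14.4]
gripper_width: -0.0
```

```bash
python3 - <<'E'
from h import *
s=arm.read_state();print(s['contact_force'],s['position'])
im=cap('scene','s8.png');cv2.imwrite('pics/s8z.png',cv2.resize(im[230:370,280:480,::-1],None,fx=4,fy=4,interpolation=2))
E
```

```text
[-16.3648814   10.15036212  14.40952568] [ 0.36815835 -0.34474329  0.02021854]
```

View pics/s8z.png

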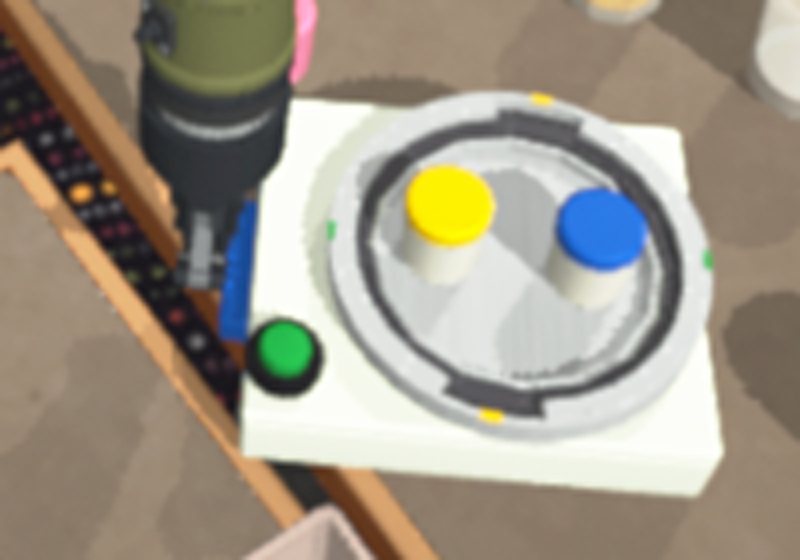

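Drawer flush, 19 N with no further motion. Retreat and go to the lid.

Request:
servo_tool(linear=[[0.015, 0, 0], [0.03, 0, 0], [0.03, 0, -0.04], [0.03, 0, -0.1], [0.03, 0, -0.16], [0.03, 0, -0.22], [0.03, 0, -0.22]], rot=[[0, 0, 0], [0, 0, 0], [0, 0, 0], [0, 0, 0], [0, 0, 0], [0, 0, 0], [0, 0, 0]])

```text
time: 18.23
position: [0.353, -0.3343, 0.2467]
tool_rot: [0.301, 0.954, 0.001, -0.009]
contact_force: [-0.8, 0.4, -0.9]
gripper_width: 0.001
```

```bash
python3 - <<'E'
from h import *
print(arm.read_state()['q'].round(3))
goto((.44,.255,.24),188.4)
E
```

```text
[-0.754  0.2   -0.178  1.21  -0.006 -0.142]
lin [0.2671, 0.5323, 0.0097] rot [0.21, -1.05, -43.46] minrows 9.5 pos [ 0.353  -0.3343  0.2467] t 18.225
```

Request:
servo_tool(linear=[[0.027, 0.053, 0], [0.053, 0.106, 0], [0.08, 0.16, 0], [0.107, 0.213, 0], [0.134, 0.266, 0], [0.16, 0.32, 0], [0.187, 0.373, 0], [0.214, 0.426, 0], [0.24, 0.479, 0], [0.267, 0.532, 0.01], [0.267, 0.532, 0.01], [0.267, 0.532, 0.01], [0.267, 0.532, 0.01], [0.267, 0.532, 0.01]], rot=[[0, -0.5, -4], [0, -1, -8], [0, -1, -13], [0, -1, -17], [0, -1, -22], [0, -1, -26], [0, -1, -30], [0, -1, -35], [0, -1, -39], [0, -1, -43.5], [0, -1, -43.5], [0, -1, -43.5], [0, -1, -43.5], [0, -1, -43.5]], grip=0.7)

```text
time: 19.98
position: [0.44, 0.2534, 0.24]
tool_rot: [-0.073, 0.997, 0.002, 0.0]
contact_force: [-0.9, -0.3, -0.6]
gripper_width: 0.703
```

```bash
python3 - <<'E'
from h import *
c=arm.get_calibration('wrist'); im=cap('wrist','w9.png')
for a,ce,bb in blobs(im,*RNG['orange'],15): print('orange',a,ce,bb,onz(c,*ce,.006).round(4))
hsv=cv2.cvtColor(im,cv2.COLOR_RGB2HSV); 
np.save('w9cal.npy',c,allow_pickle=True)
print(arm.read_state()['position'])
E
```

```text
orange 16 [223.8, 47.7] [222, 45, 4, 6] [0.3073 0.1153 0.006 ]
orange 19 [227.4, 59.2] [226, 57, 4, 6] [0.3192 0.1202 0.006 ]
orange 15 [560.4, 59.5] [559, 57, 4, 6] [0.2589 0.5208 0.006 ]
orange 216 [324.5, 106.5] [312, 102, 25, 10] [0.3562 0.2436 0.006 ]
orange 537 [522.8, 247.8] [506, 193, 33, 113] [0.5101 0.5665 0.006 ]
orange 459 [531.8, 247.0] [515, 193, 34, 113] [0.5069 0.5797 0.006 ]
orange 103 [287.9, 328.2] [283, 321, 13, 17] [0.7057 0.2341 0.006 ]
orange 231 [273.5, 338.4] [265, 324, 17, 33] [0.7303 0.2124 0.006 ]
orange 72 [303.5, 335.9] [299, 327, 10, 17] [0.7179 0.2614 0.006 ]
orange 17 [286.8, 343.0] [285, 341, 5, 5] [0.7369 0.2354 0.006 ]
orange 27 [295.0, 345.5] [291, 341, 9, 8] [0.7402 0.2497 0.006 ]
[0.44006498 0.25359737 0.24009628]
```

View pics/w9.png

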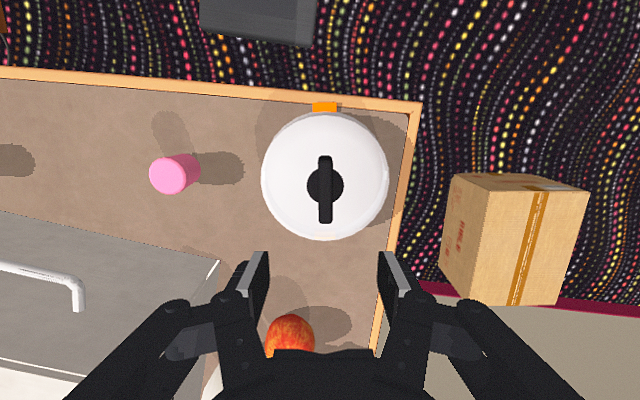

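```bash
python3 - <<'E'
from h import *
c=np.load('w9cal.npy',allow_pickle=True).item(); im=cv2.imread('pics/w9.png'); 
m=cv2.inRange(im[140:240,280:370],(0,0,0),(60,60,60)); n,l,st,ce=cv2.connectedComponentsWithStats(m)
i=1+np.argmax(st[1:,4]); ys,xs=np.where(l==i); print(st[i],ce[i])
t=[xs[ys<ys.min()+8].mean()+280, ys.min()+140]; b=[xs[ys>ys.max()-6].mean()+280, ys.max()+140]
print(t,b)
A=onz(c,*t,.094);B=onz(c,*b,.094);print(A,B,(A+B)/2,np.linalg.norm(A-B),np.degrees(np.arctan2(*(B-A)[[1,0]])))
L=onz(c,324.5,104,.007);print(L)
E
```

```text
[  27   16   37   67 1425] [44.93333333 47.53473684]
[np.float64(324.89), np.int64(156)] [np.float64(325.08), np.int64(222)]
[0.40454146 0.25037196 0.094     ] [0.47581653 0.2610844  0.094     ] [0.440179   0.25572818 0.094     ] 0.07207559721612893 8.547415304966865
[0.35328557 0.24320866 0.007     ]
```

Request:
servo_tool(linear=[[0, 0.002, 0.05], [0, 0.002, 0.1], [0, 0.002, 0.14], [0, 0.002, 0.165], [0, 0.002, 0.174], [0, 0.002, 0.174], [0, 0.002, 0.174]], rot=[[0, 0, 0], [0, 0, 0], [0, 0, 0], [0, 0, 0], [0, 0, 0], [0, 0, 0], [0, 0, 0]])

```text
time: 20.9
position: [0.441, 0.2567, 0.0674]
tool_rot: [-0.072, 0.997, 0.002, 0.002]
contact_force: [0.1, 0.6, 0.1]
gripper_width: 0.703
```

Request:
servo_tool(linear=[[0, 0, 0], [0, 0, 0], [0, 0, 0], [0, 0, 0], [0, 0, 0], [0, 0, 0], [0, 0, 0]], rot=[[0, 0, 0], [0, 0, 0], [0, 0, 0], [0, 0, 0], [0, 0, 0], [0, 0, 0], [0, 0, 0]], grip=0.05, force=90)

```text
time: 21.78
position: [0.4415, 0.2569, 0.0682]
tool_rot: [-0.073, 0.997, 0.003, 0.002]
contact_force: [-0.9, -1.3, 5.6]
gripper_width: 0.167
```

```bash
python3 - <<'E'
from h import *
im=cap('scene','s10.png');goto((.44,.2555,.2),188.5)
cv2.imwrite('pics/s10z.png',cv2.resize(im[90:230,220:360,::-1],None,fx=4,fy=4,interpolation=2))
E
```

```text
lin [0.0011, -0.0005, -0.1317] rot [0.27, 0.29, -0.18] minrows 2.1 pos [0.4416 0.2569 0.0683] t 21.825
```

View pics/s10z.png

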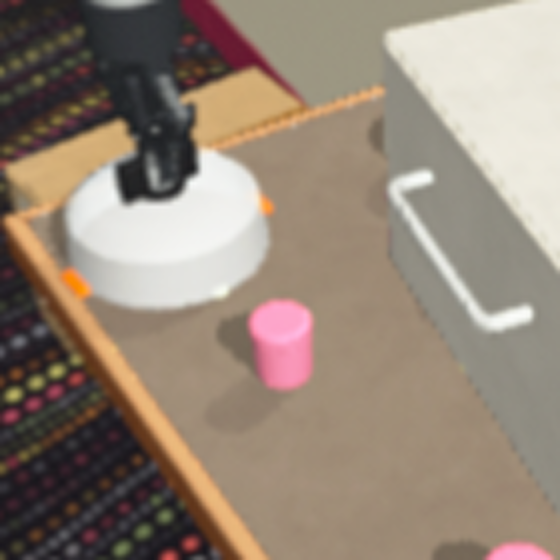

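```bash
python3 - <<'E'
from h import *
for p,y in [((.44,.2555,.29),188.5),((.36,.15,.29),190),((.34,-.15,.29),205),((.39,-.32,.29),215),((.505,-.442,.25),224.95)]: goto(p,y)
E
```

```text
lin [0.0006, -0.0001, -0.2217] rot [0.27, 0.29, -0.18] minrows 3.5 pos [0.4416 0.2569 0.0683] t 21.825
lin [0.095, -0.0929, -0.2226] rot [0.26, 0.3, -1.68] minrows 4.1 pos [0.4416 0.2569 0.0683] t 21.825
lin [0.1583, -0.3868, -0.2243] rot [0.22, 0.33, -16.68] minrows 7.6 pos [0.4416 0.2569 0.0683] t 21.825
lin [0.1334, -0.5623, -0.225] rot [0.2, 0.35, -26.68] minrows 9.9 pos [0.4416 0.2569 0.0683] t 21.825
lin [0.0375, -0.6998, -0.1852] rot [0.17, 0.37, -36.63] minrows 11.6 pos [0.4416 0.2569 0.0683] t 21.825
```

Request:
servo_tool(linear=[[0, 0, -0.02], [0, 0, -0.06], [0, 0, -0.11], [0, 0, -0.16], [0, 0, -0.21], [0.03, -0.03, -0.222], [0.06, -0.06, -0.222], [0.095, -0.093, -0.222], [0.11, -0.14, -0.222], [0.12, -0.19, -0.222], [0.13, -0.24, -0.222], [0.14, -0.29, -0.222], [0.15, -0.34, -0.222], [0.158, -0.387, -0.222], [0.15, -0.44, -0.222], [0.142, -0.5, -0.222], [0.133, -0.55, -0.222], [0.133, -0.562, -0.222], [0.133, -0.562, -0.222]], rot=[[0, 0.3, 0], [0, 0.3, 0], [0, 0.3, 0], [0, 0.3, 0], [0, 0.3, 0], [0, 0.3, 0], [0, 0.3, -1], [0, 0.3, -2], [0, 0.3, -4], [0, 0.3, -6], [0, 0.3, -9], [0, 0.3, -12], [0, 0.3, -14], [0, 0.3, -17], [0, 0.3, -20], [0, 0.3, -23], [0, 0.3, -27], [0, 0.3, -30], [0, 0.3, -33]])

```text
time: 24.2
position: [0.39, -0.3206, 0.2854]
tool_rot: [-0.353, 0.936, 0.003, -0.0]
contact_force: [-0.4, 0.5, -3.6]
gripper_width: 0.17
```

```bash
python3 - <<'E'
from h import *
ims=cap('scene','s11.png')
goto((.5055,-.442,.22),224.95)
print(arm.read_state()['contact_force'])
E
```

```text
lin [-0.0059, -0.1684, 0.0647] rot [0.32, 0.1, -3.53] minrows 2.9 pos [ 0.3898 -0.3199  0.2856] t 24.25
[-0.22334746  0.89423262 -3.63762157]
```

View pics/s11.png

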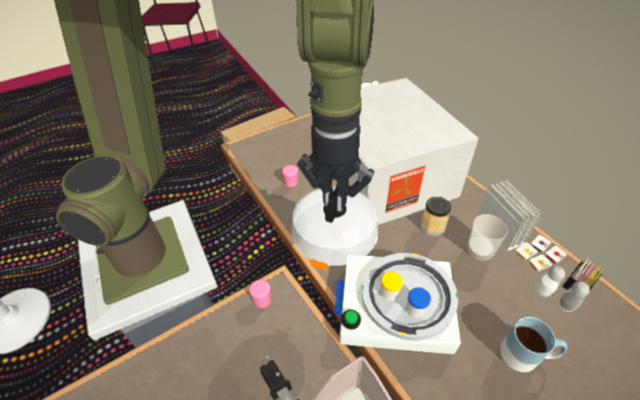

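Blue appears to have been knocked: (430,287) → (420,297). Measure.

```bash
python3 - <<'E'
from h import *
C=np.array([.5055,-.442])
for f in ['s8','s11']:
    n='scene';c=arm.get_calibration(n); im=cv2.imread('pics/%s.png'%f)[:,:,::-1]
    for k in ['blue','yellow']:
        for a,ce,bb in blobs(im,*RNG[k],100):
            p=onz(c,*ce,.103)[:2];print(f,k,a,ce,bb,p.round(4),np.linalg.norm(p-C).round(4))
im=cv2.imread('pics/s11.png');cv2.imwrite('pics/s11z.png',cv2.resize(im[240:350,330:470],None,fx=5,fy=5,interpolation=2))
im=cap('top','t11.png');c=arm.get_calibration('top')
for k in ['blue','yellow']:
        for a,ce,bb in blobs(im,*RNG[k],40):
            p=onz(c,*ce,.106)[:2];print('top',k,a,ce,bb,p.round(4),np.linalg.norm(p-C).round(4))
E
```

```text
s8 blue 336 [430.1, 286.8] [420, 277, 21, 20] [ 0.5338 -0.4675] 0.0381
s8 blue 186 [339.1, 298.7] [335, 281, 9, 34] [ 0.357  -0.3986] 0.1547
s8 yellow 329 [391.8, 281.0] [382, 272, 21, 20] [ 0.4734 -0.4169] 0.0408
s11 blue 205 [339.0, 297.2] [335, 280, 9, 35] [ 0.3585 -0.3956] 0.1542
s11 blue 343 [419.0, 297.7] [409, 288, 21, 20] [ 0.498  -0.4762] 0.035
s11 yellow 327 [391.6, 281.1] [382, 272, 21, 20] [ 0.4728 -0.4169] 0.0412
```

View pics/s11z.png

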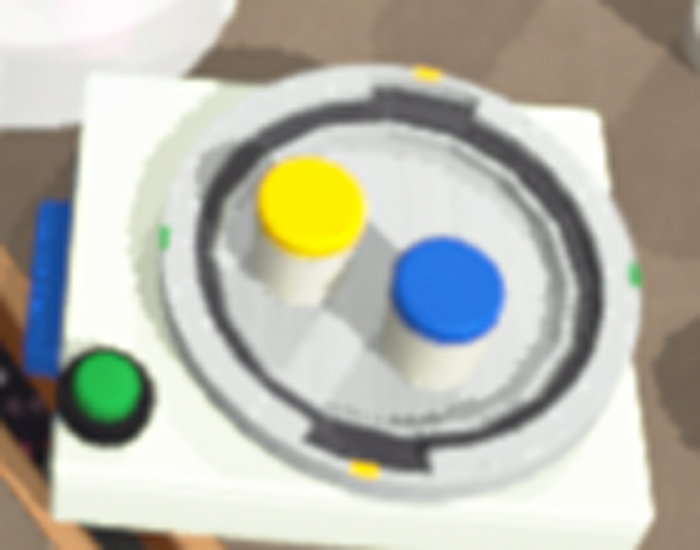

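Blue is still upright on the plate, 35 mm from centre (within limits). Continue with the lid.

```bash
python3 - <<'E'
from h import *
goto((.507,-.441,.24),224.95);goto((.507,-.441,.165),224.95)
E
```

```text
lin [-0.0079, -0.1688, 0.0449] rot [0.3, 0.1, -3.66] minrows 2.8 pos [ 0.3898 -0.3196  0.2858] t 24.3
lin [-0.0078, -0.1692, 0.1199] rot [0.3, 0.1, -3.66] minrows 3.3 pos [ 0.3898 -0.3196  0.2858] t 24.3
```

Request:
servo_tool(linear=[[-0.002, -0.04, 0], [-0.004, -0.08, 0], [-0.006, -0.12, 0], [-0.008, -0.16, 0], [-0.008, -0.169, 0], [-0.008, -0.169, 0.03], [-0.008, -0.169, 0.06], [-0.008, -0.169, 0.09], [-0.008, -0.169, 0.115], [-0.008, -0.169, 0.12], [-0.008, -0.169, 0.12]], rot=[[0.2, 0, -1], [0.3, 0, -2], [0.3, 0, -3], [0.3, 0, -3.7], [0.3, 0, -3.7], [0.3, 0, -3.7], [0.3, 0, -3.7], [0.3, 0, -3.7], [0.3, 0, -3.7], [0.3, 0, -3.7], [0.3, 0, -3.7]])

```text
time: 25.68
position: [0.5068, -0.4402, 0.1653]
tool_rot: [-0.383, 0.924, 0.001, 0.001]
contact_force: [0.5, -0.7, -3.2]
gripper_width: 0.168
```

```bash
python3 - <<'E'
from h import *
im=cap('scene','s12.png');cv2.imwrite('pics/s12z.png',cv2.resize(im[200:370,300:480,::-1],None,fx=4,fy=3.5,interpolation=2)); cap('wrist','w12.png')
goto((.507,-.441,.145),224.95)
c=arm.get_calibration('scene')
for a,ce,bb in blobs(im,*RNG['orange'],3): print(a,ce,bb, onz(c,*ce,.1).round(4))
E
```

```text
lin [0.0004, 0.0005, 0.0215] rot [-0.14, 0.11, 0.03] minrows 0.3 pos [ 0.5076 -0.4411  0.1665] t 25.775
206 [403.8, 187.1] [393, 177, 23, 21] [ 0.6703 -0.1984  0.1   ]
66 [405.5, 321.1] [399, 318, 14, 7] [ 0.4448 -0.5025  0.1   ]
7 [57.0, 342.0] [56, 341, 3, 3] [-0.1685 -0.2206  0.1   ]
7 [48.4, 346.7] [47, 346, 4, 3] [-0.185 -0.223  0.1  ]
5 [40.2, 350.6] [39, 350, 3, 2] [-0.2006 -0.2241  0.1   ]
6 [30.8, 354.2] [30, 353, 3, 3] [-0.2183 -0.2234  0.1   ]
```

View pics/s12z.png

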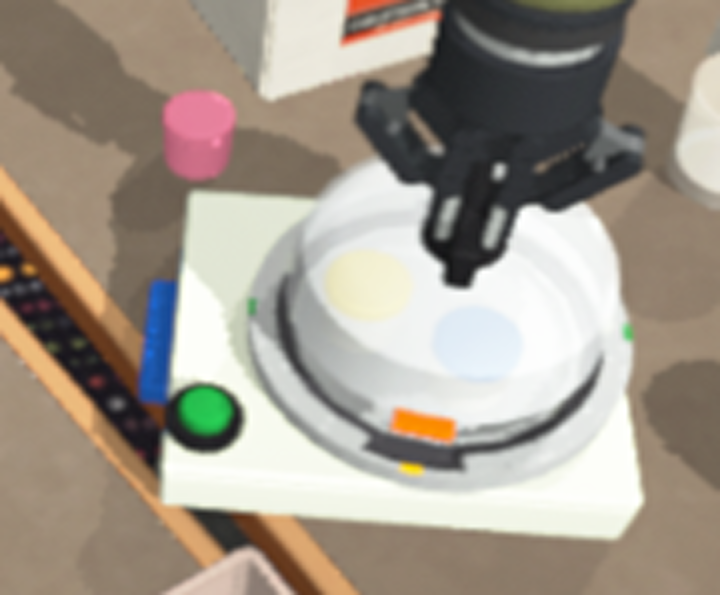

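View pics/w12.png

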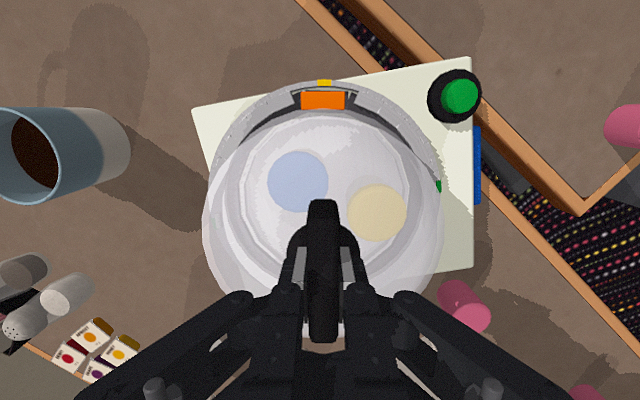

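```bash
python3 - <<'E'
from h import *
c=arm.get_calibration('wrist'); im=cv2.imread('pics/w12.png')[:,:,::-1]
for k,z in [('orange',.103),('yellow',.074)]:
  for a,ce,bb in blobs(im,*RNG[k],30):
    if 280<ce[0]<370 and ce[1]<130: print(k,a,ce,bb,onz(c,*ce,z).round(4), onz(c,ce[0],bb[1],z).round(4))
  m=0
  for a,ce,bb in blobs(im,*RNG[k],30): pass
p=arm.read_state()['position'];print(p)
E
```

```text
orange 779 [322.4, 99.6] [301, 91, 44, 19] [ 0.4473 -0.5039  0.103 ] [ 0.4434 -0.5078  0.103 ]
yellow 75 [324.0, 82.2] [318, 79, 13, 7] [ 0.4369 -0.5127  0.074 ] [ 0.4353 -0.5143  0.074 ]
[ 0.50762766 -0.44107042  0.16648318]
```

Lug (322,100) is over the yellow-marked slot (324,82); a 2 mm shift toward the slot centres it. Lower.

Request:
servo_tool(linear=[[0.002, 0.0005, 0.008], [0.002, 0.0005, 0.015], [0.002, 0.0005, 0.02], [0.002, 0.0005, 0.024], [0.002, 0.0005, 0.024]], rot=[[0, 0, 0], [0, 0, 0], [0, 0, 0], [0, 0, 0], [0, 0, 0]])

```text
time: 26.4
position: [0.5057, -0.4419, 0.1418]
tool_rot: [-0.383, 0.924, -0.0, 0.001]
contact_force: [-0.5, -0.7, -4.5]
gripper_width: 0.17
```

Request:
servo_tool(linear=[[0, 0, 0.003], [0, 0, 0.006], [0, 0, 0.008], [0, 0, 0.008]], rot=[[0, 0, 0], [0, 0, 0], [0, 0, 0], [0, 0, 0]])

```text
time: 26.9
position: [0.5058, -0.4421, 0.1345]
tool_rot: [-0.382, 0.924, -0.001, 0.001]
contact_force: [-0.3, 0.0, 1.2]
gripper_width: 0.17
```

```bash
python3 - <<'E'
from h import *
im=cap('scene','s13.png');cv2.imwrite('pics/s13z.png',cv2.resize(im[200:370,300:480,::-1],None,fx=4,fy=3.5,interpolation=2)); cap('wrist','w13.png')
print(arm.read_state()['contact_force'],arm.read_state()['torque'])
goto((.506,-.443,.127),224.95)
E
```

```text
[-1.18115824 -0.79368174  2.1508526 ] [0.26185612 0.29229152 0.00455971]
lin [0.0005, -0.0008, 0.0075] rot [-0.12, 0.1, 0.02] minrows 0.1 pos [ 0.5058 -0.4421  0.1345] t 27.0
```

View pics/s13z.png

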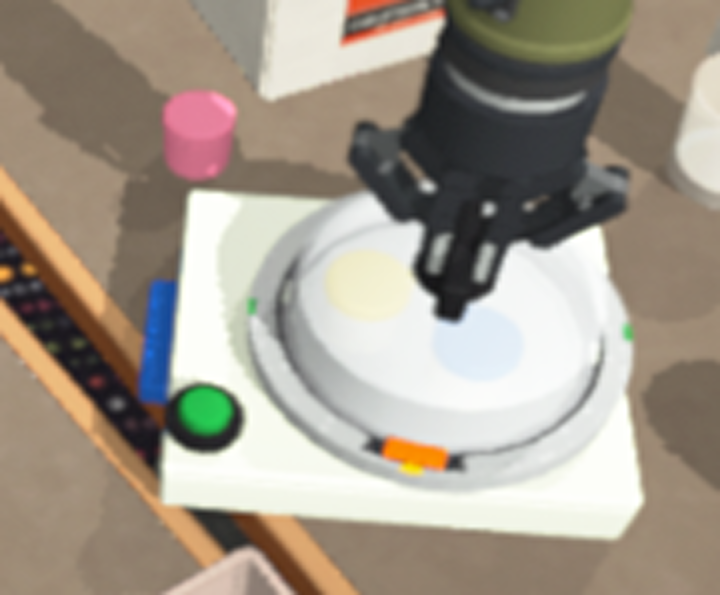

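View pics/w13.png

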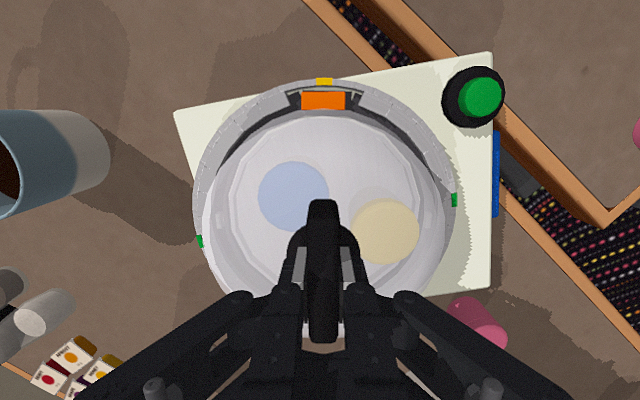

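Request:
servo_tool(linear=[[0, 0, 0.003], [0, 0, 0.006], [0, 0, 0.008], [0, 0, 0.009], [0, 0, 0.009]], rot=[[0, 0, 0], [0, 0, 0], [0, 0, 0], [0, 0, 0], [0, 0, 0]])

```text
time: 27.62
position: [0.5059, -0.4422, 0.1266]
tool_rot: [-0.382, 0.924, -0.001, 0.001]
contact_force: [-1.2, 0.3, 7.5]
gripper_width: 0.172
```

Request:
servo_tool(linear=[[0, 0, 0.001], [0, 0, 0.0015], [0, 0, 0.0015], [0, 0, 0.0015], [0, 0, 0.0015], [0, 0, 0.0015]], rot=[[0, 0, 0], [0, 0, 4], [0, 0, 8], [0, 0, 12], [0, 0, 16], [0, 0, 20]])

```text
time: 28.38
position: [0.5073, -0.4429, 0.1267]
tool_rot: [-0.216, 0.976, -0.002, 0.003]
contact_force: [-0.5, -0.2, 6.9]
gripper_width: 0.169
```

```bash
python3 - <<'E'
from h import *
s=arm.read_state();print(s['contact_force'],s['torque']);goto((.506,-.4422,.126),144.95)
cap('wrist','w14.png')
E
```

```text
[-0.48431837 -0.22811634  6.9038516 ] [0.39077791 0.2424282  0.26190462]
lin [0.0009, 0.0012, 0.0007] rot [-0.15, 0.42, 59.96] minrows 5.6 pos [ 0.5073 -0.4429  0.1267] t 28.375
```

View pics/w14.png

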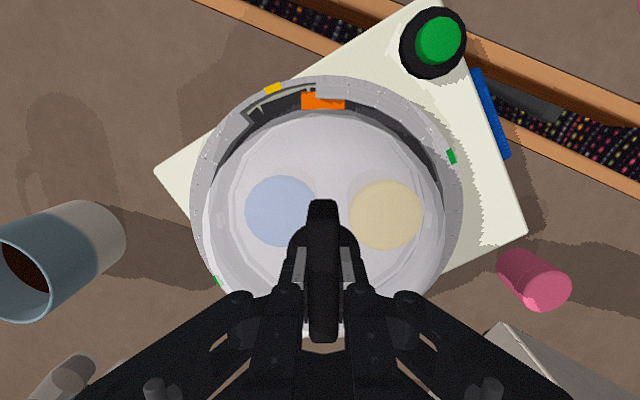

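The lug is sliding under the lip (316,95). Continue turning.

Request:
servo_tool(linear=[[0.001, 0.001, 0.0012], [0.001, 0.001, 0.0012], [0.001, 0.001, 0.0012], [0.001, 0.001, 0.0012], [0.001, 0.001, 0.0012], [0.001, 0.001, 0.0012], [0.001, 0.001, 0.0012], [0.001, 0.001, 0.0012], [0.001, 0.001, 0.0012], [0.001, 0.001, 0.0012]], rot=[[0, 0.3, 5], [0, 0.3, 10], [0, 0.3, 15], [0, 0.3, 20], [0, 0.3, 25], [0, 0.3, 30], [0, 0.3, 35], [0, 0.3, 40], [0, 0.3, 45], [0, 0.3, 50]])

```text
time: 29.68
position: [0.5072, -0.4431, 0.1271]
tool_rot: [0.219, 0.976, -0.002, 0.003]
contact_force: [-0.5, 0.5, 7.0]
gripper_width: 0.168
```

```bash
python3 - <<'E'
from h import *
s=arm.read_state();print(s['contact_force'],s['torque']);goto((.506,-.4422,.126),144.95)
E
```

```text
[-0.47219895  0.54410731  7.01089079] [0.4734795  0.12550572 0.40013062]
lin [0.0015, 0.0003, 0.0011] rot [-0.12, 0.38, 9.75] minrows 0.9 pos [ 0.5072 -0.4431  0.1271] t 29.675
```

Request:
servo_tool(linear=[[0.001, 0, 0.001], [0.001, 0, 0.001], [0.001, 0, 0.001], [0.001, 0, 0.001], [0.001, 0, 0.001]], rot=[[0, 0.3, 4], [0, 0.3, 8], [0, 0.3, 10], [0, 0.3, 11.5], [0, 0.3, 12]])

```text
time: 30.3
position: [0.5072, -0.443, 0.1274]
tool_rot: [0.319, 0.948, -0.001, 0.002]
contact_force: [-1.3, 0.6, 8.0]
gripper_width: 0.167
```

```bash
python3 - <<'E'
from h import *
s=arm.read_state();print(s['contact_force'],s['torque']);goto((.506,-.4422,.126),144.95)
im=cap('wrist','w15.png');c=arm.get_calibration('wrist')
cap('scene','s15.png')
E
```

```text
[-1.30283633  0.55155905  8.02533587] [0.30774499 0.23015052 0.64740091]
lin [0.0014, -0.0001, 0.0014] rot [-0.09, 0.24, -2.16] minrows 0.2 pos [ 0.5072 -0.443   0.1274] t 30.3
```

View pics/w15.png

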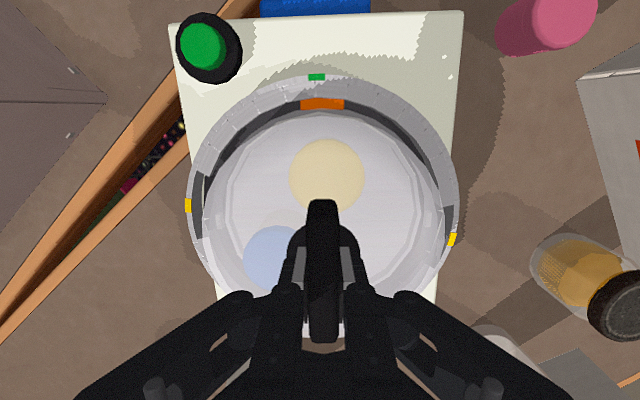

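Lug (322,104) is at the green mark (317,77). Ease off and release.

Request:
servo_tool(linear=[[0, 0, -0.001], [0, 0, -0.002], [0, 0, -0.002], [0, 0, -0.002]], rot=[[0, 0, 0], [0, 0, 0], [0, 0, 0], [0, 0, 0]])

```text
time: 30.9
position: [0.5072, -0.443, 0.1293]
tool_rot: [0.319, 0.948, -0.001, 0.002]
contact_force: [-2.7, -0.1, 3.7]
gripper_width: 0.168
```

Request:
servo_tool(linear=[[0, 0, 0], [0, 0, 0], [0, 0, 0], [0, 0, -0.01], [0, 0, -0.05], [0, 0, -0.1], [0, 0, -0.12], [0, 0, -0.12]], rot=[[0, 0, 0], [0, 0, 0], [0, 0, 0], [0, 0, 0], [0, 0, 0], [0, 0, 0], [0, 0, 0], [0, 0, 0]], grip=0.6, force=40)

```text
time: 31.9
position: [0.508, -0.4435, 0.2524]
tool_rot: [0.319, 0.948, -0.002, 0.004]
contact_force: [-0.3, 0.2, -0.7]
gripper_width: 0.6
```

```bash
python3 - <<'E'
from h import *
s=arm.read_state();print(s['contact_force'],s['position'])
im=cap('wrist','w16.png');c=arm.get_calibration('wrist')
for k,z in [('orange',.066),('green',.074),('yellow',.074),('green',.07)]:
  for a,ce,bb in blobs(im,*RNG[k],15): 
    if 150<ce[0]<500: print(k,a,ce,bb,onz(c,*ce,z).round(4))
im=cap('scene','s16.png');cv2.imwrite('pics/s16z.png',cv2.resize(im[200:370,300:480,::-1],None,fx=4,fy=3.5,interpolation=2))
E
```

```text
[-0.30508197  0.24958046 -0.65654754] [ 0.50798839 -0.44351724  0.25235877]
orange 158 [322.1, 103.9] [309, 101, 28, 7] [ 0.4389 -0.3913  0.066 ]
green 573 [250.9, 69.4] [238, 56, 27, 28] [ 0.368  -0.4291  0.074 ]
green 29 [319.2, 87.6] [315, 86, 9, 4] [ 0.4244 -0.384   0.074 ]
green 16 [325.5, 256.5] [322, 256, 8, 2] [ 0.5865 -0.4983  0.074 ]
yellow 27 [236.9, 168.6] [235, 164, 4, 10] [ 0.4355 -0.5108  0.074 ]
yellow 28 [406.2, 191.8] [404, 188, 5, 8] [ 0.5756 -0.3719  0.074 ]
green 573 [250.9, 69.4] [238, 56, 27, 28] [ 0.367  -0.4296  0.07  ]
green 29 [319.2, 87.6] [315, 86, 9, 4] [ 0.4241 -0.3839  0.07  ]
green 16 [325.5, 256.5] [322, 256, 8, 2] [ 0.5883 -0.4997  0.07  ]
```

View pics/w16.png

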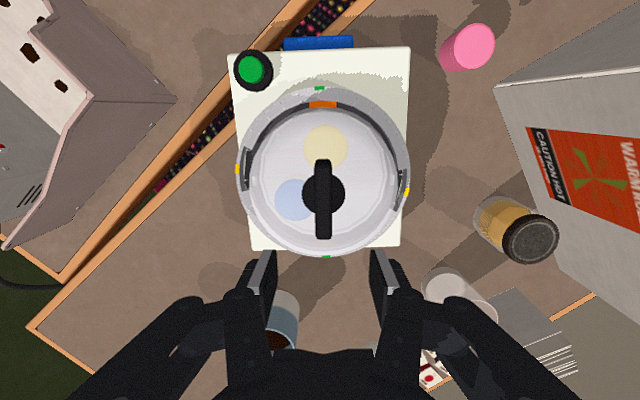

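View pics/s16z.png

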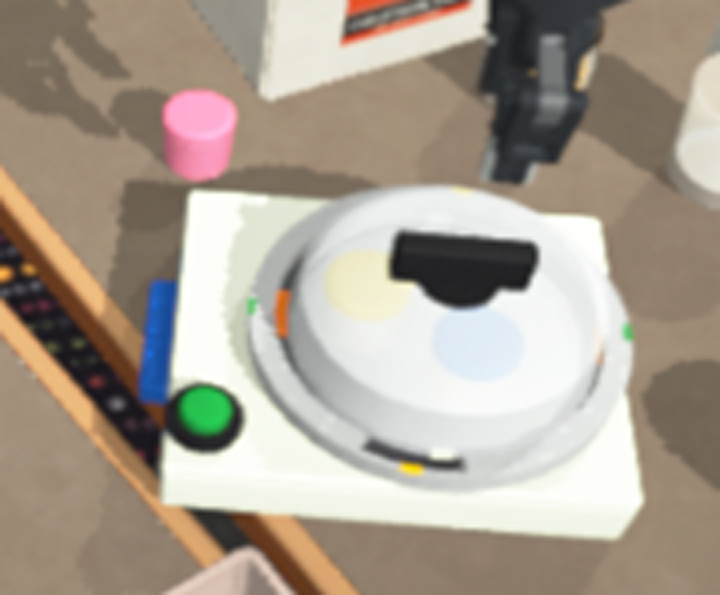

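Lid locked at the green marks with its bar free; drawer flush. Now the button.

```bash
python3 - <<'E'
from h import *
ct=arm.get_calibration('top');cs=arm.get_calibration('scene')
o1,d1=ray(ct,409.6,235.4);o2,d2=ray(cs,350.7,316.4)
s,t=np.linalg.lstsq(np.c_[d1,-d2],o2-o1,rcond=None)[0];print(o1+s*d1,o2+t*d2)
goto((.367,-.4295,.2),145);goto((.367,-.4295,.09),145)
E
```

```text
[ 0.36610569 -0.4306058   0.07374245] [ 0.36594562 -0.43055924  0.0737137 ]
lin [0.1193, -0.0741, 0.0485] rot [-0.09, 0.21, -2.19] minrows 2.4 pos [ 0.5067 -0.4424  0.2489] t 32.0
lin [0.1197, -0.0739, 0.1585] rot [-0.09, 0.21, -2.19] minrows 3.4 pos [ 0.5067 -0.4424  0.2489] t 32.0
```

Request:
servo_tool(linear=[[0.04, -0.025, 0], [0.08, -0.05, 0], [0.12, -0.0735, 0], [0.12, -0.0735, 0], [0.12, -0.0735, 0.05], [0.12, -0.0735, 0.1], [0.12, -0.0735, 0.14], [0.12, -0.0735, 0.158], [0.12, -0.0735, 0.158], [0.12, -0.0735, 0.158]], rot=[[0, 0.2, -2], [0, 0.2, -2], [0, 0.2, -2], [0, 0.2, -2], [0, 0.2, -2], [0, 0.2, -2], [0, 0.2, -2], [0, 0.2, -2], [0, 0.2, -2], [0, 0.2, -2]], grip=0)

```text
time: 33.25
position: [0.3677, -0.4292, 0.0907]
tool_rot: [0.302, 0.953, -0.001, 0.0]
contact_force: [0.1, -0.2, -0.2]
gripper_width: -0.005
```

```bash
python3 - <<'E'
from h import *
im=cap('scene','s17.png');cv2.imwrite('pics/s17z.png',cv2.resize(im[200:370,300:480,::-1],None,fx=4,fy=3.5,interpolation=2));s=arm.read_state();print(s['position'],s['contact_force'])
E
```

```text
[ 0.36788184 -0.42956351  0.09121325] [1.50988516e-01 6.84001202e-06 3.62624704e-01]
```

View pics/s17z.png

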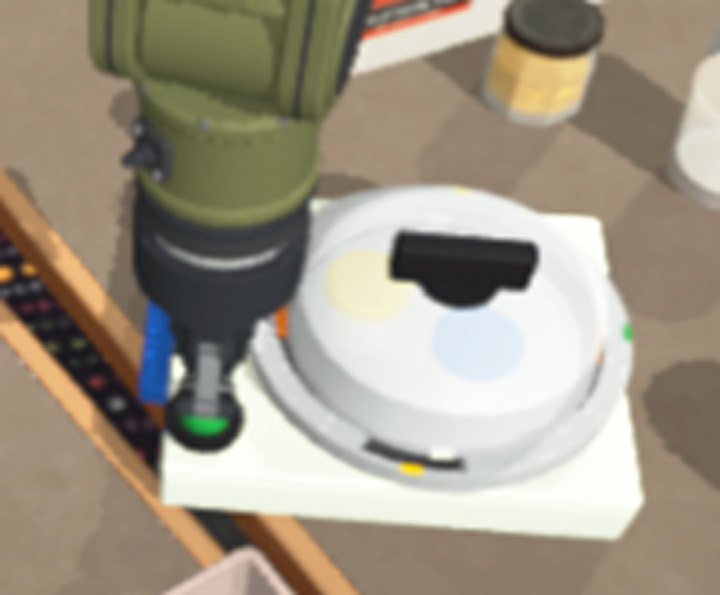

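Request:
servo_tool(linear=[[0, 0, 0.008], [0, 0, 0.014], [0, 0, 0.018], [0, 0, 0.018]], rot=[[0, 0, 0], [0, 0, 0], [0, 0, 0], [0, 0, 0]])

```text
time: 33.8
position: [0.3683, -0.43, 0.0736]
tool_rot: [0.302, 0.953, -0.001, 0.001]
contact_force: [0.1, -0.2, 3.9]
gripper_width: 0.002
```

Request:
servo_tool(linear=[[0, 0, 0.003], [0, 0, 0.006], [0, 0, 0.008], [0, 0, 0.008]], rot=[[0, 0, 0], [0, 0, 0], [0, 0, 0], [0, 0, 0]])

```text
time: 34.3
position: [0.3684, -0.4302, 0.0714]
tool_rot: [0.302, 0.953, -0.002, 0.003]
contact_force: [-6.5, 8.7, 40.4]
gripper_width: -0.003
```

Request:
servo_tool(linear=[[0, 0, -0.01], [0, 0, -0.04], [0, 0, -0.1], [0, 0, -0.15], [0.06, 0, -0.18], [0.06, 0, -0.18], [0.06, 0, -0.18]], rot=[[0, 0, 0], [0, 0, 0], [0, 0, 0], [0, 0, 0], [0, 0, 0], [0, 0, 0], [0, 0, 0]])

```text
time: 35.17
position: [0.3186, -0.3945, 0.2508]
tool_rot: [0.302, 0.953, -0.002, 0.003]
contact_force: [0.8, -0.9, 0.1]
gripper_width: -0.001
```

```bash
python3 - <<'E'
from h import *
im=cap('scene','s18.png');cv2.imwrite('pics/s18z.png',cv2.resize(im[200:370,300:480,::-1],None,fx=4,fy=3.5,interpolation=2));s=arm.read_state();print(s['position'],s['contact_force'])
im=cap('wrist','w18.png')
c=arm.get_calibration('scene');
for k in ['green']:
  for a,ce,bb in blobs(im,*RNG[k],15): print(a,ce,bb)
E
```

```text
[ 0.31884585 -0.39459812  0.2501441 ] [ 5.79288342e-01  4.31950940e-02 -2.51642653e-04]
376 [321.8, 230.4] [311, 220, 22, 22]
22 [378.2, 246.0] [375, 245, 8, 3]
```

View pics/s18z.png

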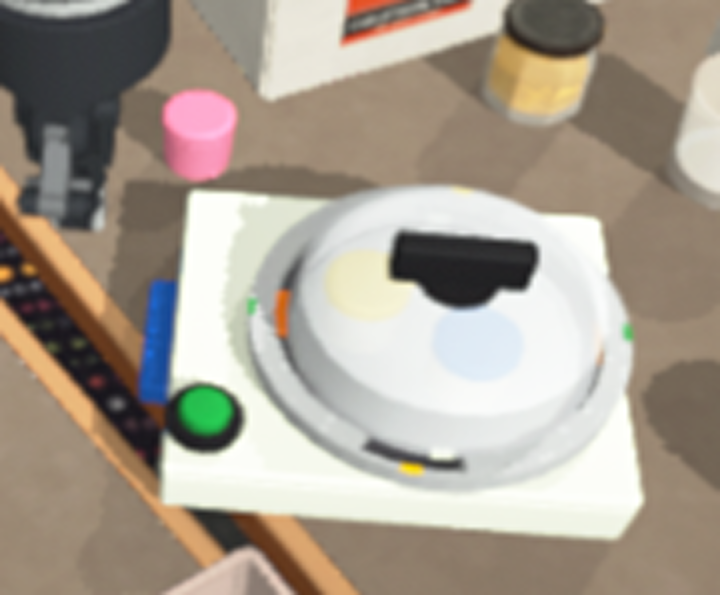

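View pics/w18.png

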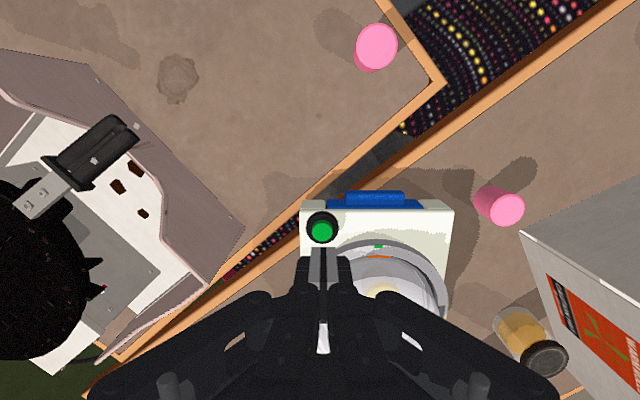

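```bash
python3 - <<'E'
from h import *
arm.job_done()
E
```

```text
the job is handed in; nothing more can be done
```

I finished the job and handed it in at about 35 s of the 208 s allowed. No check failed, but the report gives no verdict.

- **Cups:** The blue and yellow cups stand upright on the plate. No red cup was visible in any picture, so I took it as absent. The blue cup was knocked while I carried the lid. It stayed upright on the plate, about 35 mm from its centre (yellow about 41 mm), so I left it there.
- **Drawer:** I pushed it to a hard stop at about 19 N, and it sits flush with the base in the last picture.
- **Lid:** I set it in the yellow-marked slots, pressed it about 8 mm down and turned it clockwise about 82°. Its lug sits within about 2–3° of the green mark, and the lid rests about 61 mm above the table, as it should when locked.
- **Button:** I pressed it last, until it bottomed out. The fingertip force reached 40 N, higher than intended and right at the stated limit for the arm and gripper body. In the last picture the button is up again.
- **Everything else:** The last picture shows the gripper touching nothing and the honey jar in place. I did not touch the apple and did not check it again at the end.

My position estimates from the wrist camera and the fixed cameras differed by about 2 mm, and I used a value in between.

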